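# Put the new stock away: plugs in the pocket tray, bottles up in their lane

## Task

Put the stock away: draw the pocket tray well out of its red rack (nearly as far as it goes), drop every loose brass plug, head down, into an empty pocket of its own, and once they are all in push the tray fully home again with all its plugs. Stand every fallen bottle upright on the wooden lane board beside the one already standing there, its whole foot on the board, and leave the red bin, the cardboard ring and the carton where they are.

Things in the scene. Friction and masses are not known exactly. Their poses are not given: they have to be found in the camera images.
- tray (a joint): how far the pocket tray is drawn out of the rack, m: 0 fully home, 0.17 fully out. Slides stiffly along the rack (about 7 N) and stays where it is left
- tray_mid (a point): centre of the upper side of the tray's floor, 12 mm above the bench; moves with the tray. x points into the rack (away from the handle, the tray is drawn along -x), y across it, z up. The tray is grey sheet metal with 2 x 3 square pockets, 62 mm inside, walls 5 mm thick and 40 mm high, pitch 67 mm: the pocket centres lie at x = -33.5 and +33.5 mm, y = -67, 0 and +67 mm from this point
- tray_handle (a point): middle of the tray's steel handle bar, 75 mm above the bench: a bar 14 x 14 mm, 104 mm long along y, 118 mm in front (-x) of tray_mid, 41 mm clear of the tray's front wall, carried by two arms 45 mm to each side of the middle; free below and above
- rack: the red steel rack, fixed: a roof 250 mm wide and 170 mm deep, its top 112 mm above the bench, two side walls and a back, front open. Origin: on the bench below the place of tray_mid when the tray is home; the roof reaches from 70 mm before (-x) to 100 mm behind the origin. Plugs standing in the tray pass under the roof
- plug0: loose brass hexagon plug, 70 mm tall: hexagonal head 46 mm across flats (53 mm across corners), 24 mm thick, below, and a round threaded stud of 33 mm diameter, 46 mm long, standing up from it. Origin: centre of the underside of the head; z runs along the stud, upwards. 0.35 kg, within a quarter. Stands on the cardboard sheet (4 mm thick) at the robot's right; may be absent
- plug1: loose brass hexagon plug, 70 mm tall: hexagonal head 46 mm across flats (53 mm across corners), 24 mm thick, below, and a round threaded stud of 33 mm diameter, 46 mm long, standing up from it. Origin: centre of the underside of the head; z runs along the stud, upwards. 0.35 kg, within a quarter. Stands on the cardboard sheet (4 mm thick) at the robot's right; may be absent
- plug2: loose brass hexagon plug, 70 mm tall: hexagonal head 46 mm across flats (53 mm across corners), 24 mm thick, below, and a round threaded stud of 33 mm diameter, 46 mm long, standing up from it. Origin: centre of the underside of the head; z runs along the stud, upwards. 0.35 kg, within a quarter. Stands on the cardboard sheet (4 mm thick) at the robot's right; may be absent
- plug3: loose brass hexagon plug, 70 mm tall: hexagonal head 46 mm across flats (53 mm across corners), 24 mm thick, below, and a round threaded stud of 33 mm diameter, 46 mm long, standing up from it. Origin: centre of the underside of the head; z runs along the stud, upwards. 0.35 kg, within a quarter. Stands on the cardboard sheet (4 mm thick) at the robot's right; may be absent
- stock0: the same brass plug (70 mm tall, head 46 mm across flats, stud 33 mm in diameter, origin under the head), standing from the start in a pocket of the tray, hidden under the roof while the tray is home; may be absent
- stock1: the same brass plug (70 mm tall, head 46 mm across flats, stud 33 mm in diameter, origin under the head), standing from the start in a pocket of the tray, hidden under the roof while the tray is home; may be absent
- stock2: the same brass plug (70 mm tall, head 46 mm across flats, stud 33 mm in diameter, origin under the head), standing from the start in a pocket of the tray, hidden under the roof while the tray is home; may be absent
- stock3: the same brass plug (70 mm tall, head 46 mm across flats, stud 33 mm in diameter, origin under the head), standing from the start in a pocket of the tray, hidden under the roof while the tray is home; may be absent
- lane: the bottle lane, fixed: dark wooden board 280 mm (x) x 90 mm (y), 12 mm thick. Origin: centre of its underside
- standing0: square white plastic bottle with a black screw cap: body 50 x 50 mm and 85 mm tall, cap 29 mm diameter, 120 mm tall in all, 0.25 kg, within a quarter. Origin: centre of its foot; z runs from foot to cap, x and y square to the flat sides. Stands on the lane from the start; may be absent
- standing1: square white plastic bottle with a black screw cap: body 50 x 50 mm and 85 mm tall, cap 29 mm diameter, 120 mm tall in all, 0.25 kg, within a quarter. Origin: centre of its foot; z runs from foot to cap, x and y square to the flat sides. Stands on the lane from the start; may be absent
- standing2: square white plastic bottle with a black screw cap: body 50 x 50 mm and 85 mm tall, cap 29 mm diameter, 120 mm tall in all, 0.25 kg, within a quarter. Origin: centre of its foot; z runs from foot to cap, x and y square to the flat sides. Stands on the lane from the start; may be absent
- fallen0: square white plastic bottle with a black screw cap: body 50 x 50 mm and 85 mm tall, cap 29 mm diameter, 120 mm tall in all, 0.25 kg, within a quarter. Origin: centre of its foot; z runs from foot to cap, x and y square to the flat sides. Lies on the bench on a flat side beside the lane, foot towards the lane and cap away from it; may be absent
- fallen1: square white plastic bottle with a black screw cap: body 50 x 50 mm and 85 mm tall, cap 29 mm diameter, 120 mm tall in all, 0.25 kg, within a quarter. Origin: centre of its foot; z runs from foot to cap, x and y square to the flat sides. Lies on the bench on a flat side beside the lane, foot towards the lane and cap away from it; may be absent
- bin: bystander: red open bin, 120 x 80 x 60 mm; origin under its centre
- tape: bystander: cardboard ring, 90 mm in diameter, 48 mm high; origin under its centre
- carton: bystander: closed cardboard carton, 70 x 100 x 60 mm; origin under its centre
There are look-alikes about, which are no part of the job. Leave any orange or purple look-alike of the fallen1 alone.

How it is judged:
On the way, in this order (a step that is already met when the one before it is completed fails the run):
1. the tray is drawn out at least 130 mm (value of joint tray above 0.13 m), for 0.2 s.
2. every plug stands in a pocket, with the tray still drawn out (z of plug0 in the frame of tray_mid between -0.008 and 0.008 m and x of plug0 in the frame of tray_mid between -0.07 and 0.07 m and y of plug0 in the frame of tray_mid between -0.1 and 0.1 m and angle between each of plug0, plug1, plug2, plug3, stock0, stock1, stock2, stock3's own z axis and vertical below 0.15 rad and z of plug1 in the frame of tray_mid between -0.008 and 0.008 m and x of plug1 in the frame of tray_mid between -0.07 and 0.07 m and y of plug1 in the frame of tray_mid between -0.1 and 0.1 m and z of plug2 in the frame of tray_mid between -0.008 and 0.008 m and x of plug2 in the frame of tray_mid between -0.07 and 0.07 m and y of plug2 in the frame of tray_mid between -0.1 and 0.1 m and z of plug3 in the frame of tray_mid between -0.008 and 0.008 m and x of plug3 in the frame of tray_mid between -0.07 and 0.07 m and y of plug3 in the frame of tray_mid between -0.1 and 0.1 m and z of stock0 in the frame of tray_mid between -0.008 and 0.008 m and x of stock0 in the frame of tray_mid between -0.07 and 0.07 m and y of stock0 in the frame of tray_mid between -0.1 and 0.1 m and z of stock1 in the frame of tray_mid between -0.008 and 0.008 m and x of stock1 in the frame of tray_mid between -0.07 and 0.07 m and y of stock1 in the frame of tray_mid between -0.1 and 0.1 m and z of stock2 in the frame of tray_mid between -0.008 and 0.008 m and x of stock2 in the frame of tray_mid between -0.07 and 0.07 m and y of stock2 in the frame of tray_mid between -0.1 and 0.1 m and z of stock3 in the frame of tray_mid between -0.008 and 0.008 m and x of stock3 in the frame of tray_mid between -0.07 and 0.07 m and y of stock3 in the frame of tray_mid between -0.1 and 0.1 m and value of joint tray above 0.09 m), for 0.2 s.
3. the tray is pushed home, within 8 mm (value of joint tray below 0.008 m), for 0.2 s.
At the end, for the whole second after the job is handed in: Every plug is head down on a pocket floor (within 8 mm, tilt under 0.15 rad), the tray within 8 mm of home, every bottle upright (tilt under 0.1 rad) on the lane, foot centre within 122 mm along and 27 mm across of the board centre, the fallen bottles at rest (z of plug0 in the frame of tray_mid between -0.008 and 0.008 m and x of plug0 in the frame of tray_mid between -0.07 and 0.07 m and y of plug0 in the frame of tray_mid between -0.1 and 0.1 m and angle between each of plug0, plug1, plug2, plug3, stock0, stock1, stock2, stock3's own z axis and vertical below 0.15 rad and z of plug1 in the frame of tray_mid between -0.008 and 0.008 m and x of plug1 in the frame of tray_mid between -0.07 and 0.07 m and y of plug1 in the frame of tray_mid between -0.1 and 0.1 m and z of plug2 in the frame of tray_mid between -0.008 and 0.008 m and x of plug2 in the frame of tray_mid between -0.07 and 0.07 m and y of plug2 in the frame of tray_mid between -0.1 and 0.1 m and z of plug3 in the frame of tray_mid between -0.008 and 0.008 m and x of plug3 in the frame of tray_mid between -0.07 and 0.07 m and y of plug3 in the frame of tray_mid between -0.1 and 0.1 m and z of stock0 in the frame of tray_mid between -0.008 and 0.008 m and x of stock0 in the frame of tray_mid between -0.07 and 0.07 m and y of stock0 in the frame of tray_mid between -0.1 and 0.1 m and z of stock1 in the frame of tray_mid between -0.008 and 0.008 m and x of stock1 in the frame of tray_mid between -0.07 and 0.07 m and y of stock1 in the frame of tray_mid between -0.1 and 0.1 m and z of stock2 in the frame of tray_mid between -0.008 and 0.008 m and x of stock2 in the frame of tray_mid between -0.07 and 0.07 m and y of stock2 in the frame of tray_mid between -0.1 and 0.1 m and z of stock3 in the frame of tray_mid between -0.008 and 0.008 m and x of stock3 in the frame of tray_mid between -0.07 and 0.07 m and y of stock3 in the frame of tray_mid between -0.1 and 0.1 m and value of joint tray below 0.008 m and z of standing0 in the frame of lane between 0.006 and 0.018 m and x of standing0 in the frame of lane between -0.122 and 0.122 m and y of standing0 in the frame of lane between -0.027 and 0.027 m and angle between each of standing0, standing1, standing2, fallen0, fallen1's own z axis and vertical below 0.1 rad and z of standing1 in the frame of lane between 0.006 and 0.018 m and x of standing1 in the frame of lane between -0.122 and 0.122 m and y of standing1 in the frame of lane between -0.027 and 0.027 m and z of standing2 in the frame of lane between 0.006 and 0.018 m and x of standing2 in the frame of lane between -0.122 and 0.122 m and y of standing2 in the frame of lane between -0.027 and 0.027 m and z of fallen0 in the frame of lane between 0.006 and 0.018 m and x of fallen0 in the frame of lane between -0.122 and 0.122 m and y of fallen0 in the frame of lane between -0.027 and 0.027 m and z of fallen1 in the frame of lane between 0.006 and 0.018 m and x of fallen1 in the frame of lane between -0.122 and 0.122 m and y of fallen1 in the frame of lane between -0.027 and 0.027 m and linear speed of each of fallen0, fallen1 below 0.03 m/s); the robot touches nothing.
It fails at once if a bystander (bin, cardboard ring, carton) is moved more than 30 mm (distance of any of bin, tape, carton from where it was at the start of the episode above 0.03 m).
Of plug0, plug1, plug2, plug3 only 3 to 4 are there at a start; the rules pass over those that are not, and their reading is None.
Of stock0, stock1, stock2, stock3 only 1 to 2 are there at a start; the rules pass over those that are not, and their reading is None.
Of standing0, standing1, standing2 only 1 to 1 are there at a start; the rules pass over those that are not, and their reading is None.
Of fallen0, fallen1 only 1 to 2 are there at a start; the rules pass over those that are not, and their reading is None.
At some moment in a run one of plug0, plug1, plug2, plug3 may be knocked a few centimetres aside while the robot is not near it.
It also fails if it takes over 210 s, if anything falls off the work surface, if the arm or the gripper's body presses on something with over 40 N, if the wrist force passes 120 N, or if a joint passes its speed limit or range.

## Robot

A 6-joint arm with a two-finger parallel gripper is mounted at the origin on the work surface. World frame = base frame: x ahead of the robot, y to its left, z up, the work surface at z = 0. Lengths are in m, angles in rad, forces in N, time in s.
With the tool pointing down it reaches from about 0.375 to 0.9 m from the base axis. Payload 3.1 kg.
Tool frame: the origin (TCP) lies between the finger pads; the fingertips stand 19 mm ahead of it and the grasp point (between the pads) is the TCP; z points along the fingers, y is the line along which they close (so a half turn about z gives the same grasp; the last joint's range is limited). The gripper opens to 87 mm and grips with 3 to 60 N. Pads are 19 mm wide; open, the fingers measure 117 mm over their backs; the gripper's body (75 mm by 190 mm) begins 51 mm behind the grasp point.
Start: joints at [-1.516, 0.527, 1.433, -0, 1.181, -0.178], TCP at [0.145, -0.608, 0.242] pointing down, gripper open.
Joint ranges: [-3.08, 3.08], [-0.75, 2.2], [0.22, 2.44], [-1.43, 4.57], [0, 2.65], [-2.85, 2.85]. Speed limits (rad/s): [2.79, 2.79, 3.14, 3.14, 3.14, 3.14].

## Interface

Orientations are given as a unit quaternion [x, y, z, w].
In Python, from rig import telemetry, viewer, hand_in gives the robot as it stands. The module is installed in compiled form; this text tells all that it offers.
- The arm moves only by the shell command python3 -m creep 'ROWS' [FORCE]. ROWS is JSON, a list of rows, each an object with "translation": the shift along the tool's x, y, z in mm, a list of three; "roll": the turn about the tool's z in degrees; "gripper": the finger opening in mm, from 0 to 87. In form: [{"translation": [tx, ty, tz], "roll": roll, "gripper": gripper}, ...]. A call has 1 to 5 rows; each row is the pose to reach, as a shift and turn from the pose commanded when the call began, along the tool's axes at that moment; what a row does not reach only later rows make up. A row lasts 1/12 s, in which the tool goes at most 41.7 mm and 7.16 degrees, less where a joint would pass 70% of its speed; a pose out of reach is approached as far as the arm can. A call with a gripper value outside its range is refused whole. The fingers move at their own pace and stop on an object; FORCE is the grip in N (left out, the last holds). Time passes only in rows, so rows that repeat a pose let the fingers close. It gives the time, the measured TCP pose, the force, the opening and the grip force at its end, in the units of the state.
- telemetry.get_obs(): the state, without advancing time (a new reading comes with each control period).
- viewer.camera(name): name is "scene" or "top"; returns the picture (420x560x3 uint8, blue, green, red); there is no depth.
- viewer.camera_info(name): a dict with "intrinsics" (3x3 intrinsics, pixels), "rvec" (rotation vector, rad) and "tvec" (3), from world to camera coordinates, as OpenCV has them. Camera axes: x right, y down, z forward; pixel columns grow to the right and rows downward; lengths in m; the calibration is good to about 2 mm. A picture is of the moment at which its call begins. camera_info takes no time and is no camera call.
- hand_in(): hands the job in; it is judged then, once.
Trained networks look in the newest picture that a camera, given by its name, has taken for a name from the list of things; names that differ only in an ending like _2 or _b are one class to them, and where a whole thing is asked for, a point or a joint stands for the part that bears it (a point fixed in the world has none). Each returns a list of dicts, best first, with "p" (0 to 1); they miss things now and then, are a little off and sometimes report something else, mostly with a low value. They report only what shows in the picture. A call takes as long as a camera call. They do not tell look-alikes from the thing itself.
- viewer.recognise(camera, thing): "bbox" ([left, top, width, height] in pixels, round what is visible of it).
The state is a dict: "time": time; "q": joint angles; "joint_velocities": joint speeds; "joint_torque": joint torques, N m; "position": TCP position; "tool_rot": TCP orientation; "ft_force": force on the tool from outside, world axes, zero at the start; "moment": the same for the moment, N m; "grip_width": finger opening in m; "grip_force": force on a finger pad.
Only numpy, scipy, OpenCV 4.12 (cv2) and the standard library are available. Lean on these libraries where they do the work, as an engineer would, in place of code of your own. Each camera call takes 0.05 s, during which the arm holds its last target. There are 200 camera calls.

## Working session

There is one attempt and no reset: what is moved stays moved. The work goes in short steps, Python scripts to look and compute and a shell command to move; the robot and the scene stay as the last step left them, time stands still between calls to the robot, and variables do not carry over. Pictures are saved under pics/ and viewed, at most 14 in all, crops included, and the job is handed in when it is done.

```bash
ls; mkdir -p pics
cat > h.py <<'E'
import numpy as np, cv2
from rig import telemetry, viewer
def cam(n):
    i=viewer.camera_info(n); K=np.array(i["intrinsics"],float); R=cv2.Rodrigues(np.array(i["rvec"],float))[0]; t=np.array(i["tvec"],float).ravel()
    return K,R,t
def ray(n,u,v,z):
    K,R,t=cam(n); c=-R.T@t; d=R.T@np.linalg.inv(K)@[u,v,1]
    return c+d*(z-c[2])/d[2]
def proj(n,p):
    K,R,t=cam(n); x=K@(R@np.array(p,float)+t); return x[:2]/x[2]
def delta(p):
    "world target TCP -> shift in tool axes, mm"
    from scipy.spatial.transform import Rotation as Ro
    o=telemetry.get_obs(); R=Ro.from_quat(o["tool_rot"])
    return (R.inv().apply(np.array(p)-o["position"])*1000).round(1)
E
python3 - <<'E'
from h import *
for n in ["scene","top"]:
    im=viewer.camera(n); cv2.imwrite(f"pics/{n}0.png",im); K,R,t=cam(n); print(n,(-R.T@t).round(3),R[2].round(2))
    for th in ["tray","rack","plug0","lane","standing0","fallen0","bin","tape","carton","tray_handle"]:
        try:
            r=viewer.recognise(n,th); print(th,[([round(x) for x in d["bbox"]],round(d["p"],2)) for d in r])
        except Exception as e: print(th,e)
print(telemetry.get_obs())
E
```

```text
pics
scene [ 1.441 -0.208  0.785] [-0.76  0.22 -0.61]
tray [([224, 217, 35, 17], 0.5)]
rack [([199, 218, 117, 102], 0.71), ([110, 238, 22, 26], 0.23)]
plug0 [([109, 210, 21, 25], 0.82), ([148, 207, 16, 21], 0.63), ([148, 227, 24, 30], 0.58), ([111, 237, 20, 30], 0.56)]
lane [([296, 180, 61, 63], 0.58)]
standing0 [([327, 191, 28, 42], 0.78)]
fallen0 [([353, 193, 38, 26], 0.92), ([327, 256, 52, 30], 0.87), ([336, 174, 34, 19], 0.86), ([404, 189, 38, 23], 0.6), ([197, 218, 122, 103], 0.54), ([147, 207, 17, 22], 0.54)]
bin [([77, 185, 39, 39], 0.6)]
tape [([366, 222, 38, 34], 0.82), ([109, 211, 21, 26], 0.62)]
carton [([122, 263, 53, 38], 0.65), ([294, 180, 62, 62], 0.63)]
tray_handle [([225, 218, 35, 15], 0.77), ([198, 214, 120, 106], 0.59), ([149, 204, 17, 26], 0.46)]
top [0.381 0.071 1.568] [ 0.11 -0.01 -0.99]
tray [([284, 176, 66, 22], 0.79)]
rack []
plug0 [([409, 206, 21, 14], 0.76), ([376, 239, 20, 12], 0.69), ([426, 275, 38, 43], 0.69), ([410, 243, 21, 14], 0.62), ([380, 207, 18, 17], 0.62)]
lane [([213, 180, 32, 90], 0.58)]
standing0 [([215, 183, 19, 20], 0.88)]
fallen0 [([162, 1
[... 360 characters left out ...]
e': 1.1, 'q': array([-1.51553538e+00,  5.27507575e-01,  1.43271477e+00,  1.76696149e-05,
        1.18138187e+00, -1.78488406e-01]), 'joint_velocities': array([-0.00116484, -0.00132253, -0.00129341,  0.00094562,  0.00132041,
        0.00226053]), 'joint_torque': array([-6.53713687e-04, -4.40028512e+01, -1.76988494e+01,  6.34003803e-02,
        5.04381931e-02, -7.28185682e-06]), 'position': array([ 0.14480554, -0.60796831,  0.24153903]), 'tool_rot': array([ 9.93178317e-01,  1.16605451e-01,  8.51365595e-06, -5.26452190e-06]), 'ft_force': array([-0.51438724,  0.04912996,  0.84127517]), 'moment': array([-0.01047629, -0.01120314, -0.02318315]), 'grip_force': 0.0, 'grip_width': 0.08703597633442155}
```

Run:
```python
import cv2
a=cv2.imread("pics/top0.png")[90:360,90:490]; cv2.imwrite("pics/top0c.png",cv2.resize(a,None,fx=2,fy=2,interpolation=cv2.INTER_CUBIC))
a=cv2.imread("pics/scene0.png")[150:350,60:460]; cv2.imwrite("pics/scene0c.png",cv2.resize(a,None,fx=2,fy=2,interpolation=cv2.INTER_CUBIC))
```

```text
(no output)
```

View pics/top0c.png

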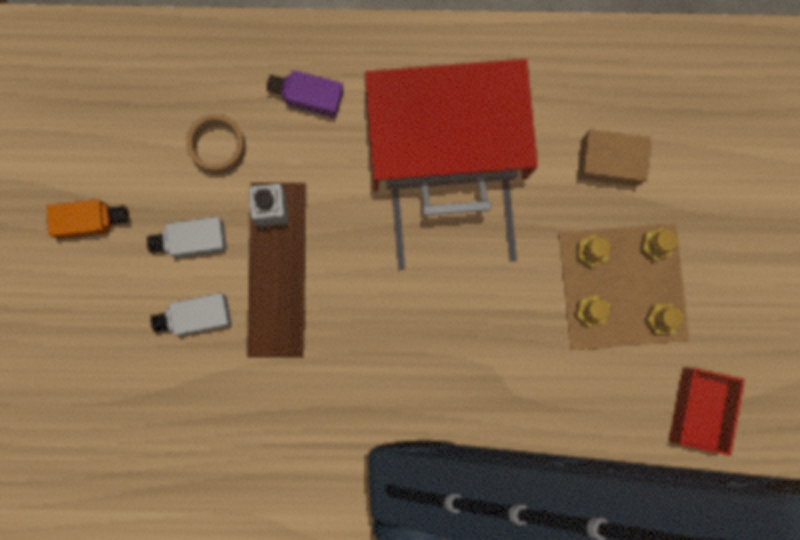

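View pics/scene0c.png

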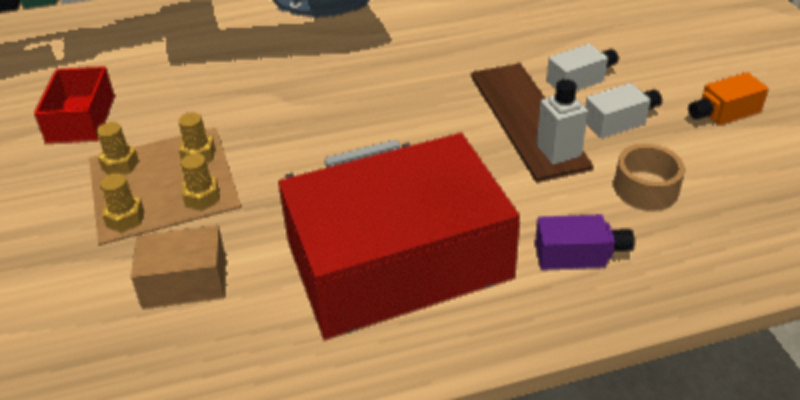

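The top view (full-frame pixels) shows:
- **Fallen bottles:** the two white ones are at (187,209) and (188,247). They could be confused with the orange one at (130,199) and the purple one at (245,137), which are look-alikes I'll leave alone, and with the standing white one at (224,191).
- **Plugs:** four brass plugs at about (387,215), (420,212), (386,245) and (422,249).
- **Tray and lane:** the tray handle is at about (318,195), and the lane runs from (215,181) to (242,268).

Next I measure.

```bash
cat > meas.py <<'E'
from h import *
def plugs(im,show=False):
    h=cv2.cvtColor(im,cv2.COLOR_BGR2HSV)
    m=((h[...,0]>18)&(h[...,0]<32)&(h[...,1]>150)&(h[...,2]>60)).astype(np.uint8)
    n,l,s,c=cv2.connectedComponentsWithStats(m)
    return [(c[i],s[i]) for i in range(1,n) if s[i,4]>60]
E
python3 - <<'E'
from meas import *
im=cv2.imread("pics/top0.png")
for c,s in plugs(im): print("brass",c.round(1),s, ray("top",*c,.045).round(4))
h=cv2.cvtColor(im,cv2.COLOR_BGR2HSV)
red=(((h[...,0]<6)|(h[...,0]>174))&(h[...,1]>180)&(h[...,2]>130)).astype(np.uint8)
cs,_=cv2.findContours(red,0,2)
for c in cs:
    if cv2.contourArea(c)>800:
        r=cv2.minAreaRect(c); print("red",r); print(np.array([ray("top",*p,.112) for p in cv2.boxPoints(r)]).round(4), cv2.approxPolyDP(c,3,True).reshape(-1,2).tolist())
wh=((h[...,1]<50)&(h[...,2]>130)).astype(np.uint8); wh[:,300:]=0
n,l,s,c=cv2.connectedComponentsWithStats(wh)
for i in range(1,n):
    if s[i,4]>80:
        pts=np.argwhere(l==i)[:,::-1].astype(np.float32); r=cv2.minAreaRect(pts); print("white",c[i].round(1),s[i],r,ray("top",*r[0],.05).round(4)); print(np.array([ray("top",*p,.05)[:2] for p in cv2.boxPoints(r)]).round(3).tolist())
wd=((h[...,0]<16)&(h[...,1]>80)&(h[...,2]<110)).astype(np.uint8)
cs,_=cv2.findContours(wd,0,2)
for c in cs:
    if cv2.contourArea(c)>300:
        r=cv2.minAreaRect(c); print("wood",r,np.array([ray("top",*p,.012)[:2] for p in cv2.boxPoints(r)]).round(4).tolist())
# handle patch
print(h[185:205:2,300:340:4].tolist()[5])
g=((h[...,1]<60)&(h[...,2]>110)).astype(np.uint8); g[:,:270]=0; g[:150]=0;g[230:]=0
n,l,s,c=cv2.connectedComponentsWithStats(g)
for i in range(1,n):
    if s[i,4]>20: print("grey",c[i].round(1),s[i])
E
```

```text
brass [419.6 211.1] [411 204  18  16 175] [ 0.5604 -0.3778  0.045 ]
brass [386.6 214.6] [379 207  16  17 168] [ 0.548  -0.2741  0.045 ]
brass [386.4 244.8] [378 237  17  17 175] [ 0.4533 -0.2721  0.045 ]
brass [422.5 248.6] [414 242  18  15 169] [ 0.4429 -0.3846  0.045 ]
red ((315.0034484863281, 149.0413818359375), (53.398250579833984, 81.05239868164062), 85.2363510131836)
[[ 0.8088  0.0868  0.112 ]
 [ 0.8333 -0.16    0.112 ]
 [ 0.6681 -0.1726  0.112 ]
 [ 0.6443  0.0713  0.112 ]] [[352, 120], [273, 126], [277, 178], [357, 172]]
white [ 17.7 192.4] [  0 179  37  29 960] ((18.0, 193.0), (28.0, 36.0), 90.0) [0.6008 0.8782 0.05  ]
[[0.644, 0.937], [0.646, 0.825], [0.558, 0.819], [0.556, 0.931]]
white [223.3 190.4] [215 182  16  17 124] ((222.5, 190.0), (16.0, 15.0), 90.0) [0.6185 0.241  0.05  ]
[[0.644, 0.265], [0.644, 0.218], [0.593, 0.217], [0.593, 0.264]]
white [186.  207.4] [171 199  30  18 422] ((185.6681365966797, 207.5109405517578), (15.198826789855957, 28.679523468017578), 82.40535736083984) [0.5618 0.3544 0.05  ]
[[0.579, 0.402], [0.592, 0.314], [0.545, 0.306], [0.532, 0.394]]
w
[... 192 characters left out ...]
 0.306], [0.427, 0.296], [0.408, 0.382]]
wood ((227.5, 225.0), (86.0, 29.0), 90.0) [[0.65, 0.2764], [0.6512, 0.1832], [0.3764, 0.1777], [0.3753, 0.2691]]
wood ((77.49764251708984, 69.96568298339844), (43.82693099975586, 27.280025482177734), 86.05481719970703) [[1.0891, 0.7861], [1.097, 0.6967], [0.9474, 0.6787], [0.9398, 0.7672]]
wood ((32.175743103027344, 99.95899963378906), (50.03141403198242, 150.1612548828125), 8.673173904418945) [[0.6787, 0.9735], [1.181, 0.9363], [1.1572, 0.7708], [0.6562, 0.8136]]
[[15, 106, 113], [10, 6, 135], [8, 8, 135], [17, 13, 133], [11, 22, 130], [18, 25, 122], [15, 39, 119], [16, 48, 101], [14, 70, 123], [15, 110, 156]]
grey [317.9 192.7] [302 184  33  14 170]
```

```bash
cat >> h.py <<'E'
def goal(p,yaw=None):
    "remaining shift (tool mm) and roll (deg) to world pose; yaw = world angle of tool x"
    from scipy.spatial.transform import Rotation as Ro
    o=telemetry.get_obs(); X=Ro.from_quat(o["tool_rot"]).apply([1,0,0]); a=np.degrees(np.arctan2(X[1],X[0]))
    print("t",round(o["time"],2),"pos",o["position"].round(4),"yaw",a.round(1),"w",round(o["grip_width"]*1000,1),"gf",round(o["grip_force"],1),"F",o["ft_force"].round(1))
    if p is not None: print(" shift",delta(p),"roll",None if yaw is None else -round((yaw-a+180)%360-180,1))
E
python3 - <<'E'
from h import *
for u,v,z in [(318,194.5,.075),(167,211,.03),(169,251,.03)]: print(ray("top",u,v,z).round(4))
print(proj("top",[.6064,-.0562,.075]),proj("scene",[.6064,-.0562,.082]))
E
R='{"translation":[144,-108,20],"roll":0,"gripper":60}'
python3 -m creep '[{"translation":[144,-108,20],"roll":0,"gripper":60},{"translation":[144,-108,20],"roll":0,"gripper":60},{"translation":[144,-108,20],"roll":0,"gripper":60},{"translation":[144,-108,20],"roll":0,"gripper":60},{"translation":[144,-108,20],"roll":0,"gripper":60}]' 20
python3 -c "
from h import *
goal([.606,-.056,.16],95.5)"
```

```text
[ 0.6043 -0.0562  0.075 ]
[0.5523 0.4166 0.03  ]
[0.4266 0.4056 0.03  ]
[318.00538256 193.8274819 ] [240.54460882 224.48324518]
time: 1.52
position: [0.262, -0.4638, 0.2207]
tool_rot: [0.993, 0.118, 0.0, -0.003]
ft_force: [-0.7, 0.3, -0.0]
grip_width: 0.0633
grip_force: 0.0
t 1.52 pos [ 0.262  -0.4638  0.2207] yaw 13.6 w 63.3 gf 0.0 F [-0.7  0.3 -0. ]
 shift [ 429.9 -315.4   63.2] roll -81.9
```

```bash
python3 -m creep '[{"translation":[144,-108,20],"roll":0,"gripper":60},{"translation":[144,-108,20],"roll":0,"gripper":60},{"translation":[144,-108,20],"roll":0,"gripper":60},{"translation":[144,-108,20],"roll":0,"gripper":60},{"translation":[144,-108,20],"roll":0,"gripper":60}]' >/dev/null
python3 -m creep '[{"translation":[144,-108,20],"roll":0,"gripper":60},{"translation":[144,-108,20],"roll":0,"gripper":60},{"translation":[144,-108,20],"roll":0,"gripper":60},{"translation":[144,-108,20],"roll":0,"gripper":60},{"translation":[144,-108,20],"roll":0,"gripper":60}]' >/dev/null
python3 -m creep '[{"translation":[100,-80,0],"roll":-35,"gripper":60},{"translation":[100,-80,0],"roll":-35,"gripper":60},{"translation":[100,-80,0],"roll":-35,"gripper":60},{"translation":[100,-80,0],"roll":-35,"gripper":60},{"translation":[100,-80,0],"roll":-35,"gripper":60}]' >/dev/null
python3 -m creep '[{"translation":[0,0,0],"roll":-35,"gripper":60},{"translation":[0,0,0],"roll":-35,"gripper":60},{"translation":[0,0,0],"roll":-35,"gripper":60},{"translation":[0,0,0],"roll":-35,"gripper":60},{"translation":[0,0,0],"roll":-35,"gripper":60}]' >/dev/null
python3 -c "
from h import *
goal([.606,-.056,.16],95.5)"
```

```text
t 3.18 pos [ 0.5692 -0.092   0.1817] yaw 83.7 w 60.1 gf 0.0 F [-0.2  0.3  0.5]
 shift [39.9 32.7 21.7] roll -11.8
```

```bash
python3 -m creep '[{"translation":[40,33,22],"roll":-12,"gripper":45},{"translation":[40,33,22],"roll":-12,"gripper":45},{"translation":[40,33,22],"roll":-12,"gripper":45},{"translation":[40,33,22],"roll":-12,"gripper":45}]' >/dev/null
python3 -c "
from h import *
goal([.605,-.056,.075],95.5)
cv2.imwrite('pics/s1.png',cv2.resize(viewer.camera('scene')[150:350,160:360],None,fx=3,fy=3,interpolation=2))"
```

```text
t 3.52 pos [ 0.6062 -0.0556  0.1591] yaw 95.4 w 46.5 gf 0.0 F [ 0.8 -0.5  0.6]
 shift [-0.3 -1.2 84.1] roll -0.1
```

View pics/s1.png

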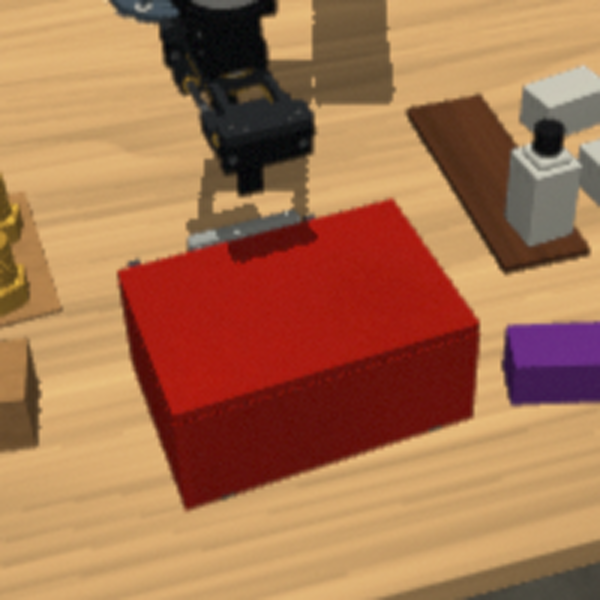

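The gripper hangs straight over the handle (crop 250,235). I'll descend, grip and read the state.

```bash
python3 -m creep '[{"translation":[0,-1,30],"roll":0,"gripper":45},{"translation":[0,-1,60],"roll":0,"gripper":45},{"translation":[0,-1,76],"roll":0,"gripper":45},{"translation":[0,-1,84],"roll":0,"gripper":45},{"translation":[0,-1,84],"roll":0,"gripper":45}]' >/dev/null
python3 -m creep '[{"translation":[0,0,0],"roll":0,"gripper":5},{"translation":[0,0,0],"roll":0,"gripper":5},{"translation":[0,0,0],"roll":0,"gripper":5},{"translation":[0,0,0],"roll":0,"gripper":5},{"translation":[0,0,0],"roll":0,"gripper":5}]' 35
python3 -m creep '[{"translation":[0,0,0],"roll":0,"gripper":5},{"translation":[0,0,0],"roll":0,"gripper":5}]' 35
python3 -c "
from h import *
goal([.605,-.056,.075],95.5)"
```

```text
time: 4.4
position: [0.6057, -0.056, 0.0766]
tool_rot: [0.673, 0.74, 0.0, 0.001]
ft_force: [0.4, 0.6, 0.8]
grip_width: 0.0198
grip_force: 0.0
time: 4.57
position: [0.6059, -0.0559, 0.0763]
tool_rot: [0.673, 0.74, 0.001, 0.001]
ft_force: [0.5, 0.7, 2.8]
grip_width: 0.0138
grip_force: 35.0
t 4.57 pos [ 0.6059 -0.0559  0.0763] yaw 95.4 w 13.8 gf 35.0 F [0.5 0.7 2.8]
 shift [-0.  -0.9  1.3] roll -0.1
```

Gripped at 13.8 mm, which matches the 14 mm bar. Now I'll pull it out about 160 mm.

```bash
python3 -m creep '[{"translation":[0,-8,0],"roll":0,"gripper":5},{"translation":[0,-20,0],"roll":0,"gripper":5},{"translation":[0,-35,0],"roll":0,"gripper":5},{"translation":[0,-50,0],"roll":0,"gripper":5},{"translation":[0,-60,0],"roll":0,"gripper":5}]' 
python3 -m creep '[{"translation":[0,-15,0],"roll":0,"gripper":5},{"translation":[0,-30,0],"roll":0,"gripper":5},{"translation":[0,-45,0],"roll":0,"gripper":5},{"translation":[0,-60,0],"roll":0,"gripper":5},{"translation":[0,-65,0],"roll":0,"gripper":5}]' 
python3 -m creep '[{"translation":[0,-12,0],"roll":0,"gripper":5},{"translation":[0,-24,0],"roll":0,"gripper":5},{"translation":[0,-32,0],"roll":0,"gripper":5},{"translation":[0,-32,0],"roll":0,"gripper":5},{"translation":[0,-32,0],"roll":0,"gripper":5}]' 
python3 -c "
from h import *
goal([.605,-.056,.075],95.5)"
```

```text
time: 4.98
position: [0.5484, -0.0613, 0.0763]
tool_rot: [0.673, 0.739, 0.003, 0.003]
ft_force: [8.6, 4.4, -2.4]
grip_width: 0.0134
grip_force: 35.1
time: 5.4
position: [0.482, -0.0675, 0.0763]
tool_rot: [0.673, 0.739, 0.002, 0.002]
ft_force: [6.8, 6.1, -0.1]
grip_width: 0.0137
grip_force: 35.0
time: 5.82
position: [0.4493, -0.0705, 0.0762]
tool_rot: [0.673, 0.739, 0.0, 0.0]
ft_force: [1.4, 2.0, 6.9]
grip_width: 0.0138
grip_force: 35.0
t 5.82 pos [ 0.4493 -0.0705  0.0762] yaw 95.4 w 13.8 gf 35.0 F [1.4 2.  6.9]
 shift [-1.000e-01  1.563e+02  1.400e+00] roll -0.1
```

```bash
python3 -m creep '[{"translation":[0,0,0],"roll":0,"gripper":50},{"translation":[0,0,0],"roll":0,"gripper":50},{"translation":[0,0,0],"roll":0,"gripper":50},{"translation":[0,0,0],"roll":0,"gripper":50},{"translation":[0,0,0],"roll":0,"gripper":50}]' 
python3 -m creep '[{"translation":[0,0,-30],"roll":0,"gripper":50},{"translation":[0,0,-60],"roll":0,"gripper":50},{"translation":[0,0,-100],"roll":0,"gripper":60},{"translation":[0,0,-140],"roll":0,"gripper":60},{"translation":[0,0,-140],"roll":0,"gripper":60}]' >/dev/null
python3 -m creep '[{"translation":[-90,-95,0],"roll":35,"gripper":60},{"translation":[-90,-95,0],"roll":35,"gripper":60},{"translation":[-90,-95,0],"roll":35,"gripper":60},{"translation":[-90,-95,0],"roll":35,"gripper":60},{"translation":[-90,-95,0],"roll":35,"gripper":60}]' >/dev/null
python3 -m creep '[{"translation":[0,0,0],"roll":35,"gripper":60},{"translation":[0,0,0],"roll":35,"gripper":60},{"translation":[0,0,0],"roll":35,"gripper":60},{"translation":[0,0,0],"roll":35,"gripper":60},{"translation":[0,0,0],"roll":35,"gripper":60}]' >/dev/null
python3 -m creep '[{"translation":[0,0,0],"roll":20,"gripper":60},{"translation":[0,0,0],"roll":20,"gripper":60},{"translation":[0,0,0],"roll":20,"gripper":60},{"translation":[0,0,0],"roll":20,"gripper":60}]' >/dev/null
python3 - <<'E'
from meas import *
goal([.36,-.17,.22],5.5)
im=viewer.camera("top"); cv2.imwrite("pics/top1.png",im)
o=np.array([.5668,-.0594,0]); X=np.array([.9955,.094,0]); Y=np.array([-.094,.9955,0])
for c,s in plugs(im):
    p=ray("top",*c,.05); q=p-o; print("brass",c.round(1),s,p.round(4),"in tray",(q@X).round(3),(q@Y).round(3))
a=im.copy()[120:300,250:450]; a=cv2.resize(a,None,fx=3,fy=3,interpolation=2)
for i in (-1,1):
    for j in (-1,0,1):
        u,v=proj("top",o+X*.0335*i+Y*.067*j+[0,0,.045]); cv2.circle(a,(int((u-250)*3),int((v-120)*3)),3,(0,255,0),-1)
cv2.imwrite("pics/top1c.png",a)
E
```

```text
time: 6.23
position: [0.4486, -0.0706, 0.0753]
tool_rot: [0.673, 0.74, -0.0, -0.0]
ft_force: [0.3, -0.1, -0.1]
grip_width: 0.0391
grip_force: 0.0
t 7.82 pos [ 0.3623 -0.169   0.2152] yaw 5.3 w 60.1 gf 0.0 F [ 0.7 -0.1 -0.2]
 shift [-2.4  0.8 -4.8] roll -0.2
brass [419.6 211.1] [411 204  18  16 166] [ 0.5597 -0.3763  0.05  ] in tray -0.037 -0.315
brass [386.5 214.6] [379 208  16  16 170] [ 0.5474 -0.2726  0.05  ] in tray -0.039 -0.21
brass [340.1 216.5] [333 210  15  15 134] [ 0.5395 -0.1276  0.05  ] in tray -0.034 -0.065
brass [387.5 243.9] [379 238  16  14 142] [ 0.4559 -0.2746  0.05  ] in tray -0.131 -0.204
brass [422.  248.7] [413 242  19  15 186] [ 0.4425 -0.3815  0.05  ] in tray -0.154 -0.309
```

View pics/top1c.png

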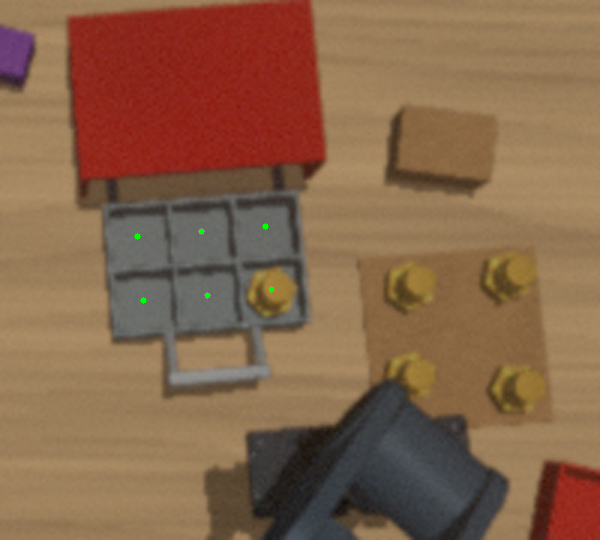

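The crop shows one stock plug in the front-right pocket (271,290). The other five pockets are empty, and my green centres sit in the pockets. Next I refine the plug positions by matching silhouettes and check the tray's outline.

```bash
cat >> meas.py <<'E'
S=8
def sil(n,p,z0):
    K,R,t=cam(n); th=np.linspace(0,2*np.pi,40); m=np.zeros((420*S,560*S),np.uint8)
    for r,a,b in ((.0248,0,.024),(.0165,.024,.070)):
        P=np.array([[p[0]+r*np.cos(k),p[1]+r*np.sin(k),z0+z] for z in (a,b) for k in th])
        q=cv2.projectPoints(P,cv2.Rodrigues(R)[0],t,K,None)[0].reshape(-1,2)
        cv2.fillConvexPoly(m,cv2.convexHull(((q+.5)*S).astype(np.int32)),1)
    y,x=np.nonzero(m); return np.array([x.mean()/S-.5,y.mean()/S-.5]),len(x)/S/S
def fit(n,c,z0=.004):
    p=ray(n,*c,z0+.035)[:2]
    for _ in range(4):
        s,A=sil(n,p,z0); p=p+(ray(n,*c,z0+.035)-ray(n,*s,z0+.035))[:2]
    return p.round(4),round(A)
E
python3 - <<'E'
from meas import *
for n,f in (("top","pics/top1.png"),("top","pics/top0.png"),("scene","pics/scene0.png")):
    im=cv2.imread(f)
    for c,s in plugs(im): print(n,c.round(1),s[4],fit(n,c,.004))
o=np.array([.5668,-.0594,.052]); X=np.array([.9955,.094,0]); Y=np.array([-.094,.9955,0])
for i,j in ((1,1),(1,-1),(-1,-1),(-1,1)): print(((proj("top",o+X*.0695*i+Y*.103*j)-[250,120]+.5)*3).round(1))
E
```

```text
top [419.6 211.1] 166 (array([ 0.5626, -0.384 ]), 246)
top [386.5 214.6] 170 (array([ 0.5504, -0.2792]), 230)
top [340.1 216.5] 134 (array([ 0.5428, -0.132 ]), 211)
top [387.5 243.9] 142 (array([ 0.4572, -0.2814]), 229)
top [422.  248.7] 186 (array([ 0.4434, -0.3895]), 247)
top [419.6 211.1] 175 (array([ 0.5626, -0.384 ]), 246)
top [386.6 214.6] 168 (array([ 0.5504, -0.2795]), 230)
top [386.4 244.8] 175 (array([ 0.4543, -0.2778]), 229)
top [422.5 248.6] 169 (array([ 0.4435, -0.3911]), 248)
scene [158.  231.4] 681 (array([ 0.5078, -0.2763]), 408)
scene [118.6 239.4] 782 (array([ 0.51  , -0.3837]), 438)
[102.3 206.1]
[298.5 190.3]
[311.6 322.3]
[113.5 338.6]
```

Run:
```python
from meas import *
im=cv2.imread("pics/top0.png");h=cv2.cvtColor(im,cv2.COLOR_BGR2HSV)
print(h[212,408:432].tolist()); print(h[225,400:410:3].tolist())
for lo in (100,120,140):
  for v in (30,60):
    m=((h[...,0]>15)&(h[...,0]<34)&(h[...,1]>lo)&(h[...,2]>v)).astype(np.uint8); m[:, :365]=0; m[:190]=0;m[268:]=0
    n,l,s,c=cv2.connectedComponentsWithStats(m)
    print(lo,v,[(s[i,4],fit("top",c[i])[0].tolist()) for i in range(1,n) if 60<s[i,4]<400])
```

```text
[[15, 137, 132], [15, 134, 124], [16, 143, 96], [18, 159, 96], [20, 155, 132], [21, 167, 139], [20, 154, 106], [20, 166, 83], [18, 164, 87], [17, 155, 92], [16, 164, 98], [19, 169, 118], [20, 165, 144], [20, 164, 152], [20, 175, 147], [20, 165, 147], [19, 160, 148], [20, 168, 146], [20, 167, 145], [20, 162, 143], [18, 143, 139], [17, 117, 146], [16, 111, 152], [17, 109, 155]]
[[16, 140, 133], [15, 142, 135], [15, 132, 135], [15, 134, 133]]
100 30 []
100 60 []
120 30 []
120 60 []
140 30 [(np.int32(253), [0.5613, -0.3819]), (np.int32(243), [0.5496, -0.2791]), (np.int32(244), [0.4534, -0.2769]), (np.int32(259), [0.4424, -0.3888])]
140 60 [(np.int32(253), [0.5613, -0.3819]), (np.int32(243), [0.5496, -0.2791]), (np.int32(244), [0.4534, -0.2769]), (np.int32(259), [0.4424, -0.3888])]
```

```bash
sed -i 's/>18)&(h\[...,0\]<32)&(h\[...,1\]>150)&(h\[...,2\]>60)/>15)\&(h[...,0]<34)\&(h[...,1]>140)\&(h[...,2]>30)/' meas.py
python3 -m creep '[{"translation":[88,64,30],"roll":0,"gripper":60},{"translation":[88,64,30],"roll":0,"gripper":60},{"translation":[88,64,30],"roll":0,"gripper":60},{"translation":[88,64,30],"roll":0,"gripper":60}]' >/dev/null
python3 -m creep '[{"translation":[88,63,55],"roll":0,"gripper":60},{"translation":[88,63,55],"roll":0,"gripper":60},{"translation":[88,63,55],"roll":0,"gripper":60},{"translation":[88,63,55],"roll":0,"gripper":60},{"translation":[88,63,55],"roll":0,"gripper":60}]' >/dev/null
python3 -c "
from meas import *
goal([.5496,-.2791,.062],5.4)
im=viewer.camera('top')
for c,s in plugs(im):
    if 100<s[4]<400: print(c.round(1),s[4],fit('top',c)[0])"
```

```text
t 8.62 pos [ 0.5495 -0.2789  0.1282] yaw 5.5 w 60.0 gf 0.0 F [-1.3  0.5  0.7]
 shift [ 0.3  0.4 66.2] roll 0.1
```

```bash
python3 -m creep '[{"translation":[0,0,30],"roll":0,"gripper":60},{"translation":[0,0,55],"roll":0,"gripper":60},{"translation":[0,0,66],"roll":0,"gripper":60},{"translation":[0,0,66],"roll":0,"gripper":60}]' >/dev/null
python3 -m creep '[{"translation":[0,0,0],"roll":0,"gripper":20},{"translation":[0,0,0],"roll":0,"gripper":20},{"translation":[0,0,0],"roll":0,"gripper":20},{"translation":[0,0,0],"roll":0,"gripper":20},{"translation":[0,0,0],"roll":0,"gripper":20}]' 25
python3 -m creep '[{"translation":[0,0,0],"roll":0,"gripper":20},{"translation":[0,0,-30],"roll":0,"gripper":20},{"translation":[0,0,-70],"roll":0,"gripper":20},{"translation":[0,0,-90],"roll":0,"gripper":20},{"translation":[0,0,-90],"roll":0,"gripper":20}]'
python3 - <<'E'
from h import *
o=np.array([.5668,-.0594,0]); X=np.array([.9955,.094,0]); Y=np.array([-.094,.9955,0])
for i in (1,-1):
    for j in (-1,0,1):
        p=o+X*.0335*i+Y*.067*j+[0,0,.15]; print(i,j,p.round(4))
        if i==1: goal(p,5.4)
im=viewer.camera("scene"); cv2.imwrite("pics/s2.png",cv2.resize(im[130:330,80:330],None,fx=3,fy=3))
E
```

```text
time: 9.42
position: [0.5502, -0.279, 0.0657]
tool_rot: [0.999, 0.047, 0.001, 0.0]
ft_force: [-0.2, 3.9, 2.9]
grip_width: 0.0345
grip_force: 2.1
time: 9.83
position: [0.5526, -0.2811, 0.1592]
tool_rot: [0.999, 0.047, 0.004, 0.003]
ft_force: [-0.2, -0.7, -4.3]
grip_width: 0.0326
grip_force: 24.9
1 -1 [ 0.6064 -0.1229  0.15  ]
t 9.83 pos [ 0.5526 -0.2811  0.1592] yaw 5.4 w 32.6 gf 24.9 F [-0.2 -0.7 -4.3]
 shift [  68.4 -152.5    8.6] roll 0.0
1 0 [ 0.6001 -0.0563  0.15  ]
t 9.83 pos [ 0.5526 -0.2811  0.1592] yaw 5.4 w 32.6 gf 24.9 F [-0.2 -0.7 -4.3]
 shift [  68.4 -219.5    8.2] roll 0.0
1 1 [0.5939 0.0104 0.15  ]
t 9.83 pos [ 0.5526 -0.2811  0.1592] yaw 5.4 w 32.6 gf 24.9 F [-0.2 -0.7 -4.3]
 shift [  68.5 -286.5    7.7] roll 0.0
-1 -1 [ 0.5397 -0.1292  0.15  ]
-1 0 [ 0.5335 -0.0625  0.15  ]
-1 1 [0.5272 0.0041 0.15  ]
```

View pics/s2.png

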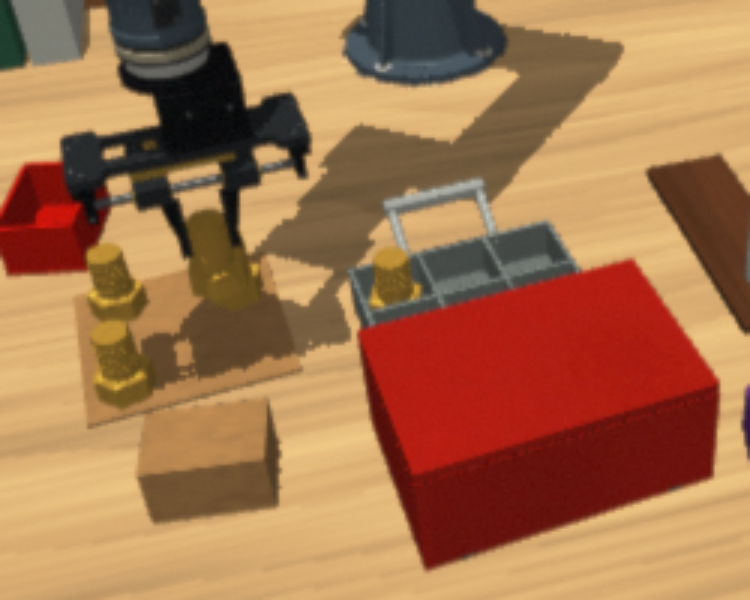

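Plug 1 is held upright and clear of the others (crop 210,245). I'll carry it to the rear-right pocket.

```bash
python3 -m creep '[{"translation":[20,-36,0],"roll":0,"gripper":20},{"translation":[40,-76,0],"roll":0,"gripper":20},{"translation":[55,-116,0],"roll":0,"gripper":20},{"translation":[66,-145,0],"roll":0,"gripper":20},{"translation":[68,-152,0],"roll":0,"gripper":20}]' >/dev/null
python3 -m creep '[{"translation":[0,0,15],"roll":0,"gripper":20},{"translation":[0,0,35],"roll":0,"gripper":20},{"translation":[0,0,35],"roll":0,"gripper":20},{"translation":[0,0,35],"roll":0,"gripper":20}]' >/dev/null
python3 -c "
from h import *
goal([.6064,-.1229,.077],5.4)"
```

```text
t 10.63 pos [ 0.6008 -0.1206  0.1165] yaw 5.4 w 32.5 gf 25.0 F [-0.1  0.2 -2.4]
 shift [ 5.7  2.9 39.5] roll -0.0
```

```bash
python3 -m creep '[{"translation":[6,3,0],"roll":0,"gripper":20},{"translation":[6,3,14],"roll":0,"gripper":20},{"translation":[6,3,26],"roll":0,"gripper":20},{"translation":[6,3,34],"roll":0,"gripper":20},{"translation":[6,3,34],"roll":0,"gripper":20}]'
python3 -m creep '[{"translation":[0,0,3],"roll":0,"gripper":20},{"translation":[0,0,4],"roll":0,"gripper":20},{"translation":[0,0,4],"roll":0,"gripper":20}]'
python3 -c "
from h import *
goal([.6064,-.1229,.077],5.4)"
```

```text
time: 11.05
position: [0.6081, -0.1236, 0.0836]
tool_rot: [0.999, 0.047, -0.002, -0.001]
ft_force: [-0.6, -0.6, -3.4]
grip_width: 0.0321
grip_force: 25.0
time: 11.3
position: [0.6097, -0.1238, 0.0817]
tool_rot: [0.999, 0.047, 0.0, 0.0]
ft_force: [-0.2, -0.4, -3.7]
grip_width: 0.0325
grip_force: 25.0
t 11.3 pos [ 0.6097 -0.1238  0.0817] yaw 5.4 w 32.5 gf 25.0 F [-0.2 -0.4 -3.7]
 shift [-3.2 -1.2  4.7] roll -0.0
```

```bash
python3 -m creep '[{"translation":[-3,-1,3],"roll":0,"gripper":20},{"translation":[-3,-1,3],"roll":0,"gripper":20},{"translation":[-3,-1,3],"roll":0,"gripper":20},{"translation":[-3,-1,3],"roll":0,"gripper":20},{"translation":[-3,-1,3],"roll":0,"gripper":20}]'
python3 -c "
from h import *
goal([.6064,-.1229,.075],5.4)"
```

```text
time: 11.72
position: [0.6066, -0.1231, 0.0788]
tool_rot: [0.999, 0.047, 0.0, 0.0]
ft_force: [0.6, 0.5, -3.8]
grip_width: 0.0321
grip_force: 25.0
t 11.72 pos [ 0.6066 -0.1231  0.0788] yaw 5.4 w 32.1 gf 25.0 F [ 0.6  0.5 -3.8]
 shift [-0.2 -0.2  3.8] roll -0.0
```

```bash
python3 -m creep '[{"translation":[0,0,2],"roll":0,"gripper":20},{"translation":[0,0,4],"roll":0,"gripper":20},{"translation":[0,0,4],"roll":0,"gripper":20}]'
python3 -m creep '[{"translation":[0,0,0],"roll":0,"gripper":46},{"translation":[0,0,0],"roll":0,"gripper":46},{"translation":[0,0,0],"roll":0,"gripper":46},{"translation":[0,0,-15],"roll":0,"gripper":46},{"translation":[0,0,-45],"roll":0,"gripper":46}]'
python3 -m creep '[{"translation":[0,0,-35],"roll":0,"gripper":60},{"translation":[-20,20,-60],"roll":0,"gripper":60},{"translation":[-50,45,-60],"roll":0,"gripper":60},{"translation":[-83,69,-60],"roll":0,"gripper":60},{"translation":[-83,69,-60],"roll":0,"gripper":60}]'>/dev/null
python3 -m creep '[{"translation":[-84,70,20],"roll":0,"gripper":60},{"translation":[-84,70,20],"roll":0,"gripper":60},{"translation":[-84,70,20],"roll":0,"gripper":60},{"translation":[-84,70,20],"roll":0,"gripper":60},{"translation":[-84,70,20],"roll":0,"gripper":60}]'>/dev/null
cat >> meas.py <<'E'
def see():
    im=viewer.camera("top"); h=cv2.cvtColor(im,cv2.COLOR_BGR2HSV)
    m=((h[...,0]>15)&(h[...,0]<34)&(h[...,1]>140)&(h[...,2]>30)).astype(np.uint8)
    k=np.zeros_like(m)
    cb=[(.58,-.23),(.59,-.42),(.42,-.43),(.41,-.245)]
    q=np.array([proj("top",[*p,.004]) for p in cb]).astype(np.int32); cv2.fillConvexPoly(k,q,1)
    o=np.array([.5668,-.0594,.05]); X=np.array([.9955,.094,0]); Y=np.array([-.094,.9955,0])
    q=np.array([proj("top",o+X*.075*i+Y*.11*j) for i,j in ((1,1),(1,-1),(-1,-1),(-1,1))]).astype(np.int32); cv2.fillConvexPoly(k,q,1)
    n,l,s,c=cv2.connectedComponentsWithStats(m*k)
    for i in range(1,n):
        if s[i,4]>60:
            p=fit("top",c[i],.004)[0]
            if p[1]>-.22:
                r=np.array([*fit("top",c[i],.012)[0],.05])-o; print("tray",s[i,4],(r@X).round(4),(r@Y).round(4))
            else: print("sheet",s[i,4],p)
    return im
E
python3 -c "
from meas import *
goal([.4534,-.2769,.13],5.4); cv2.imwrite('pics/t3.png',see())"
```

```text
time: 11.97
position: [0.6062, -0.1229, 0.0741]
tool_rot: [0.999, 0.047, -0.0, -0.0]
ft_force: [-0.5, 0.4, -3.7]
grip_width: 0.0327
grip_force: 25.0
time: 12.38
position: [0.6042, -0.1223, 0.1171]
tool_rot: [0.999, 0.047, -0.003, -0.002]
ft_force: [0.3, 0.2, -0.4]
grip_width: 0.0455
grip_force: 0.0
t 13.22 pos [ 0.4528 -0.2781  0.1597] yaw 5.2 w 60.3 gf 0.0 F [-0.2  0.3  0.6]
 shift [ 0.7 -1.2 29.7] roll -0.2
tray 163 0.0327 -0.0678
sheet 100 [ 0.5719 -0.3781]
tray 164 -0.0332 -0.0676
```

```bash
python3 -m creep '[{"translation":[1,-1,35],"roll":0,"gripper":60},{"translation":[1,-1,70],"roll":0,"gripper":60},{"translation":[1,-1,88],"roll":0,"gripper":60},{"translation":[1,-1,96],"roll":0,"gripper":60},{"translation":[1,-1,96],"roll":0,"gripper":60}]' 
python3 -m creep '[{"translation":[0,0,0],"roll":0,"gripper":20},{"translation":[0,0,0],"roll":0,"gripper":20},{"translation":[0,0,0],"roll":0,"gripper":20},{"translation":[0,0,0],"roll":0,"gripper":20},{"translation":[0,0,0],"roll":0,"gripper":20}]' 25
python3 -m creep '[{"translation":[0,0,0],"roll":0,"gripper":20},{"translation":[0,0,0],"roll":0,"gripper":20},{"translation":[0,0,-30],"roll":0,"gripper":20},{"translation":[0,0,-65],"roll":0,"gripper":20},{"translation":[0,0,-90],"roll":0,"gripper":20}]'
python3 -c "
from meas import *
goal([.6001,-.0563,.15],5.4)"
```

```text
time: 13.68
position: [0.4545, -0.2744, 0.0621]
tool_rot: [0.999, 0.048, -0.001, -0.001]
ft_force: [0.0, 0.3, -0.2]
grip_width: 0.0597
grip_force: 0.0
time: 14.1
position: [0.4546, -0.2764, 0.0645]
tool_rot: [0.999, 0.047, 0.001, 0.001]
ft_force: [-0.2, 2.2, 2.8]
grip_width: 0.0341
grip_force: 1.8
time: 14.52
position: [0.4539, -0.276, 0.1545]
tool_rot: [0.999, 0.047, -0.0, -0.0]
ft_force: [0.5, 0.1, -3.7]
grip_width: 0.0322
grip_force: 25.0
t 14.52 pos [ 0.4539 -0.276   0.1545] yaw 5.4 w 32.2 gf 25.0 F [ 0.5  0.1 -3.7]
 shift [ 166.2 -205.     4.5] roll -0.0
```

```bash
python3 -m creep '[{"translation":[15,-19,0],"roll":0,"gripper":20},{"translation":[40,-49,0],"roll":0,"gripper":20},{"translation":[65,-80,0],"roll":0,"gripper":20},{"translation":[83,-102,0],"roll":0,"gripper":20},{"translation":[83,-102,0],"roll":0,"gripper":20}]' >/dev/null
python3 -m creep '[{"translation":[25,-31,0],"roll":0,"gripper":20},{"translation":[50,-62,0],"roll":0,"gripper":20},{"translation":[72,-88,0],"roll":0,"gripper":20},{"translation":[83,-102,0],"roll":0,"gripper":20},{"translation":[83,-102,0],"roll":0,"gripper":20}]' >/dev/null
python3 -m creep '[{"translation":[0,0,20],"roll":0,"gripper":20},{"translation":[0,0,30],"roll":0,"gripper":20},{"translation":[0,0,30],"roll":0,"gripper":20},{"translation":[0,0,30],"roll":0,"gripper":20},{"translation":[0,0,30],"roll":0,"gripper":20}]' >/dev/null
python3 -c "
from meas import *
goal([.6001,-.0563,.074],5.4)"
```

```text
t 15.77 pos [ 0.6001 -0.0582  0.1236] yaw 5.3 w 32.4 gf 25.0 F [ 0.8  0.1 -3.3]
 shift [ 0.2 -1.9 49.6] roll -0.1
```

```bash
python3 -m creep '[{"translation":[0,-2,15],"roll":0,"gripper":20},{"translation":[0,-2,30],"roll":0,"gripper":20},{"translation":[0,-2,42],"roll":0,"gripper":20},{"translation":[0,-2,50],"roll":0,"gripper":20},{"translation":[0,-2,50],"roll":0,"gripper":20}]'
python3 -m creep '[{"translation":[0,0,0],"roll":0,"gripper":20},{"translation":[0,0,0],"roll":0,"gripper":20},{"translation":[0,0,0],"roll":0,"gripper":20}]'
python3 -c "
from meas import *
goal([.6001,-.0563,.072],5.4)"
```

```text
time: 16.18
position: [0.5997, -0.0557, 0.0728]
tool_rot: [0.999, 0.047, -0.001, -0.0]
ft_force: [0.0, 0.6, -3.4]
grip_width: 0.0322
grip_force: 25.0
time: 16.43
position: [0.6006, -0.0554, 0.0741]
tool_rot: [0.999, 0.047, 0.001, 0.0]
ft_force: [0.4, 0.9, -3.4]
grip_width: 0.0323
grip_force: 25.0
t 16.43 pos [ 0.6006 -0.0554  0.0741] yaw 5.4 w 32.3 gf 25.0 F [ 0.4  0.9 -3.4]
 shift [-0.6  0.8  2.1] roll -0.0
```

```bash
python3 -m creep '[{"translation":[0,1,2],"roll":0,"gripper":20},{"translation":[0,1,3],"roll":0,"gripper":20},{"translation":[0,1,3],"roll":0,"gripper":20}]'
python3 -m creep '[{"translation":[0,0,0],"roll":0,"gripper":46},{"translation":[0,0,0],"roll":0,"gripper":46},{"translation":[0,0,0],"roll":0,"gripper":46},{"translation":[0,0,-15],"roll":0,"gripper":46},{"translation":[0,0,-45],"roll":0,"gripper":46}]' >/dev/null
python3 -m creep '[{"translation":[0,0,-40],"roll":0,"gripper":46},{"translation":[-15,20,-60],"roll":0,"gripper":60},{"translation":[-15,60,-60],"roll":0,"gripper":60},{"translation":[-15,100,-60],"roll":0,"gripper":60},{"translation":[-15,100,-60],"roll":0,"gripper":60}]'>/dev/null
python3 -c "
from meas import *
goal([.5613,-.3819,.13],5.4); cv2.imwrite('pics/t4.png',see())"
```

```text
time: 16.68
position: [0.6005, -0.0564, 0.0722]
tool_rot: [0.999, 0.047, 0.001, 0.0]
ft_force: [-2.3, -0.1, 4.5]
grip_width: 0.0322
grip_force: 25.0
t 17.52 pos [ 0.597  -0.165   0.1772] yaw 5.1 w 58.8 gf 0.0 F [ 0.7 -0.5  1.2]
 shift [-55.2 212.5  48.3] roll -0.3
tray 160 0.0319 -0.0011
sheet 243 [ 0.5613 -0.3822]
sheet 246 [ 0.4423 -0.3884]
```

```bash
python3 -m creep '[{"translation":[-28,107,0],"roll":0,"gripper":60},{"translation":[-28,107,0],"roll":0,"gripper":60},{"translation":[-28,107,0],"roll":0,"gripper":60},{"translation":[-28,107,0],"roll":0,"gripper":60}]'>/dev/null
python3 -m creep '[{"translation":[-27,106,40],"roll":0,"gripper":60},{"translation":[-27,106,40],"roll":0,"gripper":60},{"translation":[-27,106,40],"roll":0,"gripper":60},{"translation":[-27,106,40],"roll":0,"gripper":60},{"translation":[-27,106,40],"roll":0,"gripper":60}]'>/dev/null
python3 -m creep '[{"translation":[0,0,0],"roll":0,"gripper":60},{"translation":[0,0,0],"roll":0,"gripper":60}]'>/dev/null
python3 -c "
from meas import *
goal([.5613,-.3820,.063],5.4)"
```

```text
t 18.48 pos [ 0.5604 -0.3724  0.1357] yaw 5.5 w 60.2 gf 0.0 F [ 0.7  0.5 -0.7]
 shift [-0.   9.7 72.7] roll 0.1
```

```bash
python3 -m creep '[{"translation":[0,10,20],"roll":0,"gripper":60},{"translation":[0,10,45],"roll":0,"gripper":60},{"translation":[0,10,65],"roll":0,"gripper":60},{"translation":[0,10,73],"roll":0,"gripper":60},{"translation":[0,10,73],"roll":0,"gripper":60}]' 
python3 -m creep '[{"translation":[0,0,0],"roll":0,"gripper":20},{"translation":[0,0,0],"roll":0,"gripper":20},{"translation":[0,0,0],"roll":0,"gripper":20},{"translation":[0,0,0],"roll":0,"gripper":20},{"translation":[0,0,0],"roll":0,"gripper":20}]' 25
python3 -m creep '[{"translation":[0,0,0],"roll":0,"gripper":20},{"translation":[0,0,0],"roll":0,"gripper":20},{"translation":[0,0,-30],"roll":0,"gripper":20},{"translation":[0,0,-65],"roll":0,"gripper":20},{"translation":[0,0,-90],"roll":0,"gripper":20}]'
python3 -m creep '[{"translation":[0,0,0],"roll":0,"gripper":20},{"translation":[0,0,0],"roll":0,"gripper":20}]'>/dev/null
python3 -c "
from meas import *
goal([.5939,.0104,.15],5.4)"
```

```text
time: 18.9
position: [0.5602, -0.3818, 0.0607]
tool_rot: [0.999, 0.048, -0.002, -0.002]
ft_force: [-0.0, 0.1, -0.5]
grip_width: 0.0601
grip_force: 0.0
time: 19.32
position: [0.5611, -0.3837, 0.0637]
tool_rot: [0.999, 0.047, 0.0, -0.001]
ft_force: [-0.2, 4.1, 3.0]
grip_width: 0.0346
grip_force: 1.7
time: 19.73
position: [0.5608, -0.3851, 0.1535]
tool_rot: [0.999, 0.047, -0.0, 0.001]
ft_force: [0.8, -1.5, -2.7]
grip_width: 0.0327
grip_force: 25.0
t 19.9 pos [ 0.5613 -0.3855  0.1536] yaw 5.4 w 32.4 gf 25.0 F [-1.  -0.3 -4.2]
 shift [  69.7 -391.1    2.5] roll -0.0
```

```bash
python3 -m creep '[{"translation":[5,-25,0],"roll":0,"gripper":20},{"translation":[11,-60,0],"roll":0,"gripper":20},{"translation":[18,-98,0],"roll":0,"gripper":20},{"translation":[23,-130,0],"roll":0,"gripper":20}]' >/dev/null
python3 -m creep '[{"translation":[7,-38,0],"roll":0,"gripper":20},{"translation":[13,-76,0],"roll":0,"gripper":20},{"translation":[18,-106,0],"roll":0,"gripper":20},{"translation":[23,-130,0],"roll":0,"gripper":20}]' >/dev/null
python3 -m creep '[{"translation":[7,-38,0],"roll":0,"gripper":20},{"translation":[13,-76,0],"roll":0,"gripper":20},{"translation":[18,-106,0],"roll":0,"gripper":20},{"translation":[23,-131,0],"roll":0,"gripper":20},{"translation":[23,-131,0],"roll":0,"gripper":20}]' >/dev/null
python3 -m creep '[{"translation":[0,0,20],"roll":0,"gripper":20},{"translation":[0,0,30],"roll":0,"gripper":20},{"translation":[0,0,30],"roll":0,"gripper":20},{"translation":[0,0,30],"roll":0,"gripper":20},{"translation":[0,0,30],"roll":0,"gripper":20}]' >/dev/null
python3 -c "
from meas import *
goal([.5939,.0104,.073],5.4)"
```

```text
t 21.4 pos [0.5926 0.0105 0.122 ] yaw 5.3 w 32.5 gf 25.0 F [ 0.7 -0.1 -3. ]
 shift [ 1.3  0.2 49. ] roll -0.1
```

```bash
python3 -m creep '[{"translation":[1,0,15],"roll":0,"gripper":20},{"translation":[1,0,30],"roll":0,"gripper":20},{"translation":[1,0,42],"roll":0,"gripper":20},{"translation":[1,0,47],"roll":0,"gripper":20},{"translation":[1,0,47],"roll":0,"gripper":20}]' >/dev/null
python3 -m creep '[{"translation":[0,0,1],"roll":0,"gripper":20},{"translation":[0,0,2],"roll":0,"gripper":20},{"translation":[0,0,2],"roll":0,"gripper":20},{"translation":[0,0,2],"roll":0,"gripper":20}]'
python3 -c "
from meas import *
goal([.5939,.0104,.072],5.4)"
```

```text
time: 22.15
position: [0.5942, 0.0113, 0.0742]
tool_rot: [0.999, 0.047, 0.001, 0.0]
ft_force: [1.0, 0.5, -3.4]
grip_width: 0.0322
grip_force: 25.0
t 22.15 pos [0.5942 0.0113 0.0742] yaw 5.4 w 32.2 gf 25.0 F [ 1.   0.5 -3.4]
 shift [-0.4  0.9  2.2] roll -0.0
```

```bash
python3 -m creep '[{"translation":[0,1,2],"roll":0,"gripper":20},{"translation":[0,1,3],"roll":0,"gripper":20},{"translation":[0,1,3],"roll":0,"gripper":20}]'
python3 -m creep '[{"translation":[0,0,0],"roll":0,"gripper":46},{"translation":[0,0,0],"roll":0,"gripper":46},{"translation":[0,0,0],"roll":0,"gripper":46},{"translation":[0,0,-15],"roll":0,"gripper":46},{"translation":[0,0,-45],"roll":0,"gripper":46}]' >/dev/null
python3 -m creep '[{"translation":[0,0,-40],"roll":0,"gripper":46},{"translation":[-15,20,-60],"roll":0,"gripper":60},{"translation":[-30,55,-60],"roll":0,"gripper":60},{"translation":[-50,90,-60],"roll":0,"gripper":60},{"translation":[-60,120,-60],"roll":0,"gripper":60}]'>/dev/null
python3 -m creep '[{"translation":[-30,30,0],"roll":0,"gripper":60},{"translation":[-60,60,0],"roll":0,"gripper":60},{"translation":[-70,70,0],"roll":0,"gripper":60},{"translation":[-70,70,0],"roll":0,"gripper":60},{"translation":[-70,70,0],"roll":0,"gripper":60}]'>/dev/null
python3 -c "
from meas import *
cv2.imwrite('pics/t5.png',see());goal([.4423,-.3884,.13],5.4)"
```

```text
time: 22.4
position: [0.5944, 0.0103, 0.0714]
tool_rot: [0.999, 0.047, 0.001, 0.0]
ft_force: [-0.6, 0.0, 2.8]
grip_width: 0.0327
grip_force: 25.0
tray 165 0.0394 -0.0623
tray 160 0.0322 -0.0008
tray 160 0.0334 0.0658
tray 127 -0.0286 -0.0656
sheet 219 [ 0.4427 -0.3909]
t 23.7 pos [ 0.4826 -0.191   0.1756] yaw 5.3 w 60.5 gf 0.0 F [ 0.8 -0.3  0. ]
 shift [-58.6 192.8  45.6] roll -0.1
```

```bash
python3 -m creep '[{"translation":[-10,40,0],"roll":0,"gripper":60},{"translation":[-20,80,0],"roll":0,"gripper":60},{"translation":[-29,97,0],"roll":0,"gripper":60},{"translation":[-29,97,0],"roll":0,"gripper":60}]'>/dev/null
python3 -m creep '[{"translation":[-29,96,40],"roll":0,"gripper":60},{"translation":[-29,96,40],"roll":0,"gripper":60},{"translation":[-29,96,40],"roll":0,"gripper":60},{"translation":[-29,96,40],"roll":0,"gripper":60},{"translation":[-29,96,40],"roll":0,"gripper":60}]'>/dev/null
python3 -m creep '[{"translation":[0,0,0],"roll":0,"gripper":60},{"translation":[0,0,0],"roll":0,"gripper":60},{"translation":[0,0,0],"roll":0,"gripper":60}]'>/dev/null
python3 -c "
from meas import *
goal([.4424,-.3886,.063],5.4)"
```

```text
t 24.7 pos [ 0.4436 -0.3868  0.1361] yaw 5.5 w 59.7 gf 0.0 F [-0.3  0.6  0.3]
 shift [-1.3  1.7 73.1] roll 0.1
```

```bash
python3 -m creep '[{"translation":[-1,2,20],"roll":0,"gripper":60},{"translation":[-1,2,45],"roll":0,"gripper":60},{"translation":[-1,2,65],"roll":0,"gripper":60},{"translation":[-1,2,73],"roll":0,"gripper":60},{"translation":[-1,2,73],"roll":0,"gripper":60}]' >/dev/null
python3 -m creep '[{"translation":[0,0,0],"roll":0,"gripper":20},{"translation":[0,0,0],"roll":0,"gripper":20},{"translation":[0,0,0],"roll":0,"gripper":20},{"translation":[0,0,0],"roll":0,"gripper":20},{"translation":[0,0,0],"roll":0,"gripper":20}]' 25
python3 -m creep '[{"translation":[0,0,0],"roll":0,"gripper":20},{"translation":[0,0,0],"roll":0,"gripper":20},{"translation":[0,0,-30],"roll":0,"gripper":20},{"translation":[0,0,-65],"roll":0,"gripper":20},{"translation":[0,0,-95],"roll":0,"gripper":20}]'
python3 -m creep '[{"translation":[0,0,0],"roll":0,"gripper":20},{"translation":[0,0,0],"roll":0,"gripper":20}]'>/dev/null
python3 -c "
from meas import *
goal([.5272,.0041,.155],5.4)"
```

```text
time: 25.53
position: [0.4419, -0.3901, 0.0635]
tool_rot: [0.999, 0.047, 0.0, -0.001]
ft_force: [0.3, 4.2, 2.5]
grip_width: 0.0344
grip_force: 1.7
time: 25.95
position: [0.4415, -0.3906, 0.1579]
tool_rot: [0.999, 0.047, -0.001, -0.0]
ft_force: [0.7, -1.5, -2.9]
grip_width: 0.0326
grip_force: 25.0
t 26.12 pos [ 0.4425 -0.3918  0.1589] yaw 5.4 w 32.4 gf 25.0 F [ 0.1  0.3 -4.3]
 shift [ 121.6 -386.2    2.7] roll 0.0
```

```bash
python3 -m creep '[{"translation":[8,-25,0],"roll":0,"gripper":20},{"translation":[18,-60,0],"roll":0,"gripper":20},{"translation":[30,-98,0],"roll":0,"gripper":20},{"translation":[41,-129,0],"roll":0,"gripper":20}]' >/dev/null
python3 -m creep '[{"translation":[12,-37,0],"roll":0,"gripper":20},{"translation":[24,-74,0],"roll":0,"gripper":20},{"translation":[33,-104,0],"roll":0,"gripper":20},{"translation":[41,-129,0],"roll":0,"gripper":20}]' >/dev/null
python3 -m creep '[{"translation":[12,-37,0],"roll":0,"gripper":20},{"translation":[24,-74,0],"roll":0,"gripper":20},{"translation":[33,-104,0],"roll":0,"gripper":20},{"translation":[40,-128,0],"roll":0,"gripper":20},{"translation":[40,-128,0],"roll":0,"gripper":20}]' >/dev/null
python3 -m creep '[{"translation":[0,0,20],"roll":0,"gripper":20},{"translation":[0,0,30],"roll":0,"gripper":20},{"translation":[0,0,30],"roll":0,"gripper":20},{"translation":[0,0,30],"roll":0,"gripper":20},{"translation":[0,0,30],"roll":0,"gripper":20}]' >/dev/null
python3 -c "
from meas import *
goal([.5272,.0041,.073],5.4)"
```

```text
t 27.62 pos [0.5268 0.0044 0.1271] yaw 5.3 w 32.1 gf 25.0 F [ 0.   0.5 -3. ]
 shift [ 0.4  0.4 54.1] roll -0.1
```

```bash
python3 -m creep '[{"translation":[0,0,15],"roll":0,"gripper":20},{"translation":[0,0,30],"roll":0,"gripper":20},{"translation":[0,0,44],"roll":0,"gripper":20},{"translation":[0,0,52],"roll":0,"gripper":20},{"translation":[0,0,52],"roll":0,"gripper":20}]' >/dev/null
python3 -m creep '[{"translation":[0,0,2],"roll":0,"gripper":20},{"translation":[0,0,4],"roll":0,"gripper":20},{"translation":[0,0,5],"roll":0,"gripper":20},{"translation":[0,0,5],"roll":0,"gripper":20}]'
python3 -c "
from meas import *
goal([.5272,.0041,.072],5.4)"
```

```text
time: 28.37
position: [0.5278, 0.0049, 0.0713]
tool_rot: [0.999, 0.047, 0.001, 0.0]
ft_force: [0.4, -0.7, -1.4]
grip_width: 0.0324
grip_force: 25.0
t 28.37 pos [0.5278 0.0049 0.0713] yaw 5.4 w 32.4 gf 25.0 F [ 0.4 -0.7 -1.4]
 shift [-0.7  0.7 -0.7] roll 0.0
```

```bash
python3 -m creep '[{"translation":[0,0,0],"roll":0,"gripper":46},{"translation":[0,0,0],"roll":0,"gripper":46},{"translation":[0,0,0],"roll":0,"gripper":46},{"translation":[0,0,-15],"roll":0,"gripper":46},{"translation":[0,0,-45],"roll":0,"gripper":46}]' >/dev/null
python3 -m creep '[{"translation":[0,0,-40],"roll":0,"gripper":46},{"translation":[-20,-25,-80],"roll":0,"gripper":46},{"translation":[-45,-55,-90],"roll":0,"gripper":46},{"translation":[-70,-80,-90],"roll":0,"gripper":46},{"translation":[-80,-100,-90],"roll":0,"gripper":46}]'>/dev/null
python3 -m creep '[{"translation":[-50,-75,0],"roll":-35,"gripper":46},{"translation":[-50,-75,0],"roll":-35,"gripper":46},{"translation":[-50,-75,0],"roll":-35,"gripper":46},{"translation":[-50,-75,0],"roll":-35,"gripper":46},{"translation":[-50,-75,0],"roll":-35,"gripper":46}]'>/dev/null
python3 -m creep '[{"translation":[0,0,0],"roll":-35,"gripper":46},{"translation":[0,0,0],"roll":-35,"gripper":46},{"translation":[0,0,0],"roll":-35,"gripper":46},{"translation":[0,0,0],"roll":-35,"gripper":46},{"translation":[0,0,0],"roll":-35,"gripper":46}]'>/dev/null
python3 -c "
from meas import *
im=see(); cv2.imwrite('pics/t6.png',im);goal([.4493,-.0705,.16],95.5)
a=cv2.resize(im[170:300,260:460],None,fx=3,fy=3,interpolation=2)
s=viewer.camera('scene');cv2.imwrite('pics/s6.png',s);b=cv2.resize(s[180:270,170:370],None,fx=3,fy=3,interpolation=2)
cv2.imwrite('pics/c6.png',np.vstack([b,a])[:600])"
```

```text
tray 166 0.0388 -0.0619
tray 159 0.0321 -0.0009
tray 162 0.0336 0.0663
tray 172 -0.0325 -0.0679
tray 168 -0.0316 0.0676
t 30.08 pos [0.3811 0.1671 0.2058] yaw 75.9 w 46.0 gf 0.0 F [-0.  -1.9 -0.6]
 shift [-213.9  123.9   45.9] roll -19.6
```

View pics/c6.png

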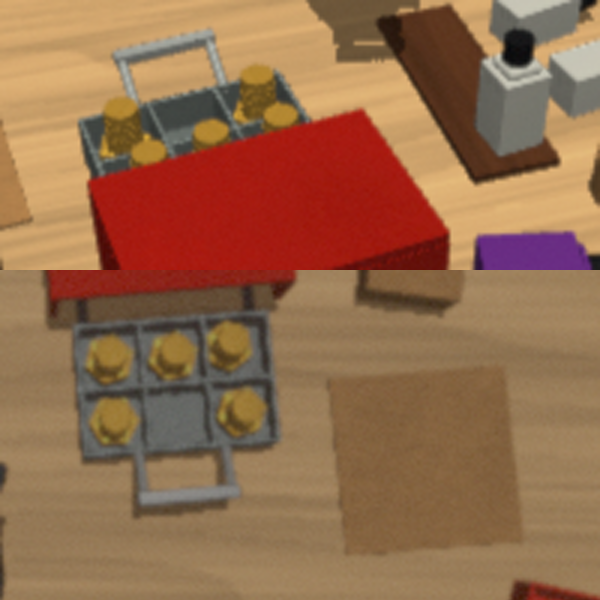

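All five plugs are in pockets: front-left, front-right and the three rear ones, with front-middle left empty. The sheet is empty too. The rear-right plug (crop 230,345) has shifted about 5 mm, so I'll zoom in to check whether it tilts.

```bash
python3 -c "
import cv2,numpy as np
a=cv2.resize(cv2.imread('pics/t6.png')[180:235,280:356],None,fx=8,fy=8,interpolation=2)
cv2.imwrite('pics/c7.png',a)"
```

```text
(no output)
```

View pics/c7.png

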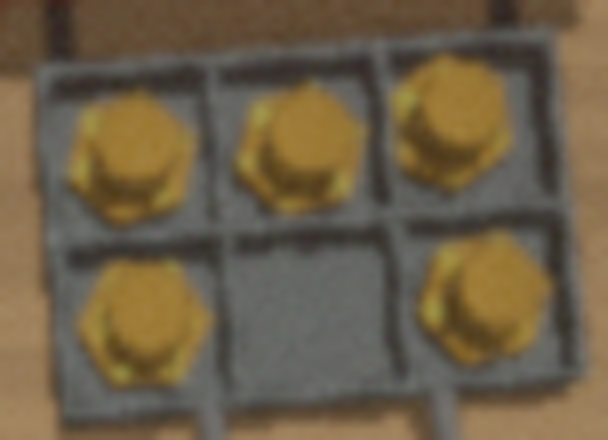

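The rear-right plug is upright: its stud leans away from the camera the same way as the others, and it just touches the left wall of its pocket. Now back to the handle.

```bash
python3 -m creep '[{"translation":[-36,21,0],"roll":-5,"gripper":46},{"translation":[-72,42,0],"roll":-10,"gripper":46},{"translation":[-108,62,0],"roll":-15,"gripper":46},{"translation":[-144,83,0],"roll":-20,"gripper":46},{"translation":[-160,93,0],"roll":-20,"gripper":46}]' >/dev/null
python3 -m creep '[{"translation":[0,0,0],"roll":0,"gripper":46},{"translation":[0,0,0],"roll":0,"gripper":46}]' >/dev/null
python3 -c "
from meas import *
goal([.4493,-.0705,.16],95.5)"
```

```text
t 30.72 pos [ 0.4311 -0.0123  0.2056] yaw 95.1 w 45.8 gf 0.0 F [-0.9  0.6  0.2]
 shift [-59.6  12.9  45.6] roll -0.4
```

```bash
python3 -m creep '[{"translation":[-30,7,10],"roll":-0.4,"gripper":46},{"translation":[-60,13,40],"roll":-0.4,"gripper":46},{"translation":[-60,13,46],"roll":-0.4,"gripper":46},{"translation":[-60,13,46],"roll":-0.4,"gripper":46},{"translation":[-60,13,46],"roll":-0.4,"gripper":46}]' >/dev/null
python3 -c "
from meas import *
goal([.449,-.0705,.075],95.4)"
```

```text
t 31.13 pos [ 0.448  -0.0681  0.1591] yaw 95.8 w 46.0 gf 0.0 F [-0.1  0.5  1.2]
 shift [-2.7  1.  84.1] roll 0.4
```

```bash
python3 -m creep '[{"translation":[-2,1,30],"roll":0,"gripper":46},{"translation":[-2,1,60],"roll":0,"gripper":46},{"translation":[-2,1,76],"roll":0,"gripper":46},{"translation":[-2,1,84],"roll":0,"gripper":46},{"translation":[-2,1,84],"roll":0,"gripper":46}]' >/dev/null
python3 -m creep '[{"translation":[0,0,0],"roll":0,"gripper":5},{"translation":[0,0,0],"roll":0,"gripper":5},{"translation":[0,0,0],"roll":0,"gripper":5},{"translation":[0,0,0],"roll":0,"gripper":5},{"translation":[0,0,0],"roll":0,"gripper":5}]' 35 >/dev/null
python3 -m creep '[{"translation":[0,0,0],"roll":0,"gripper":5},{"translation":[0,0,0],"roll":0,"gripper":5},{"translation":[0,0,0],"roll":0,"gripper":5}]' 35
python3 -c "
from meas import *
goal([.6059,-.0559,.0763],95.4)"
```

```text
time: 32.22
position: [0.4499, -0.0717, 0.076]
tool_rot: [0.671, 0.742, -0.0, -0.001]
ft_force: [-2.7, -1.4, 6.7]
grip_width: 0.0135
grip_force: 35.0
t 32.22 pos [ 0.4499 -0.0717  0.076 ] yaw 95.8 w 13.5 gf 35.0 F [-2.7 -1.4  6.7]
 shift [ -0.  156.8  -0.5] roll 0.4
```

Pushing gently so the plugs stay upright.

```bash
python3 -m creep '[{"translation":[0,3,0],"roll":0,"gripper":5},{"translation":[0,8,0],"roll":0,"gripper":5},{"translation":[0,15,0],"roll":0,"gripper":5},{"translation":[0,23,0],"roll":0,"gripper":5},{"translation":[0,31,0],"roll":0,"gripper":5}]' >/dev/null
python3 -m creep '[{"translation":[0,8,0],"roll":0,"gripper":5},{"translation":[0,16,0],"roll":0,"gripper":5},{"translation":[0,24,0],"roll":0,"gripper":5},{"translation":[0,32,0],"roll":0,"gripper":5},{"translation":[0,40,0],"roll":0,"gripper":5}]' >/dev/null
python3 -m creep '[{"translation":[0,8,0],"roll":0,"gripper":5},{"translation":[0,16,0],"roll":0,"gripper":5},{"translation":[0,24,0],"roll":0,"gripper":5},{"translation":[0,32,0],"roll":0,"gripper":5},{"translation":[0,40,0],"roll":0,"gripper":5}]' 
python3 -m creep '[{"translation":[0,8,0],"roll":0,"gripper":5},{"translation":[0,16,0],"roll":0,"gripper":5},{"translation":[0,24,0],"roll":0,"gripper":5},{"translation":[0,30,0],"roll":0,"gripper":5},{"translation":[0,34,0],"roll":0,"gripper":5}]' 
python3 -c "
from meas import *
goal([.6059,-.0559,.0763],95.4)"
```

```text
time: 33.47
position: [0.5583, -0.0615, 0.076]
tool_rot: [0.67, 0.742, -0.003, -0.002]
ft_force: [-7.4, -6.9, 8.7]
grip_width: 0.0135
grip_force: 35.0
time: 33.88
position: [0.5931, -0.0582, 0.076]
tool_rot: [0.67, 0.742, -0.002, -0.001]
ft_force: [-6.7, -5.0, 7.9]
grip_width: 0.0138
grip_force: 35.0
t 33.88 pos [ 0.5931 -0.0582  0.076 ] yaw 95.8 w 13.8 gf 35.0 F [-6.7 -5.   7.9]
 shift [ 1.  13.  -0.3] roll 0.4
```

```bash
python3 -m creep '[{"translation":[0,3,0],"roll":0,"gripper":5},{"translation":[0,7,0],"roll":0,"gripper":5},{"translation":[0,11,0],"roll":0,"gripper":5},{"translation":[0,12,0],"roll":0,"gripper":5},{"translation":[0,12,0],"roll":0,"gripper":5}]' 
python3 -m creep '[{"translation":[0,1,0],"roll":0,"gripper":5},{"translation":[0,2,0],"roll":0,"gripper":5},{"translation":[0,3,0],"roll":0,"gripper":5},{"translation":[0,3,0],"roll":0,"gripper":5}]'
python3 -c "
from meas import *
goal([.6059,-.0559,.0763],95.4)"
```

```text
time: 34.3
position: [0.6053, -0.0571, 0.076]
tool_rot: [0.67, 0.742, -0.002, -0.001]
ft_force: [-5.3, -5.2, 6.2]
grip_width: 0.0132
grip_force: 35.0
time: 34.63
position: [0.6062, -0.057, 0.076]
tool_rot: [0.67, 0.742, -0.003, -0.002]
ft_force: [-9.0, -6.0, 8.5]
grip_width: 0.0136
grip_force: 35.0
t 34.63 pos [ 0.6062 -0.057   0.076 ] yaw 95.8 w 13.6 gf 35.0 F [-9.  -6.   8.5]
 shift [ 1.1 -0.2 -0.3] roll 0.4
```

The tray is home: the bar is back where it was at the start. Now I release, rise, and cross to the first bottle.

```bash
python3 -m creep '[{"translation":[0,0,0],"roll":0,"gripper":46},{"translation":[0,0,0],"roll":0,"gripper":46},{"translation":[0,0,0],"roll":0,"gripper":46},{"translation":[0,0,0],"roll":0,"gripper":46},{"translation":[0,0,-20],"roll":0,"gripper":46}]' >/dev/null
python3 -m creep '[{"translation":[0,0,-40],"roll":0,"gripper":46},{"translation":[0,0,-80],"roll":0,"gripper":46},{"translation":[0,0,-120],"roll":0,"gripper":46},{"translation":[0,0,-125],"roll":0,"gripper":46},{"translation":[0,0,-125],"roll":0,"gripper":46}]' >/dev/null
python3 -m creep '[{"translation":[39,0,0],"roll":0,"gripper":46},{"translation":[78,-1,0],"roll":0,"gripper":46},{"translation":[118,-1,0],"roll":0,"gripper":46},{"translation":[157,-2,0],"roll":0,"gripper":46}]' >/dev/null
python3 -m creep '[{"translation":[39,0,0],"roll":0,"gripper":46},{"translation":[78,-1,0],"roll":0,"gripper":46},{"translation":[118,-1,0],"roll":0,"gripper":46},{"translation":[157,-2,0],"roll":0,"gripper":46}]' >/dev/null
python3 -m creep '[{"translation":[39,0,0],"roll":0,"gripper":46},{"translation":[78,-1,0],"roll":0,"gripper":46},{"translation":[118,-1,0],"roll":0,"gripper":46},{"translation":[157,-2,0],"roll":0,"gripper":46},{"translation":[157,-2,0],"roll":0,"gripper":46}]' >/dev/null
python3 -c "
from meas import *
im=viewer.camera('top');cv2.imwrite('pics/t8.png',im)
goal([.553,.4135,.10],98.4)
for n in ('top',):
  for d in viewer.recognise(n,'fallen0'): print(d)
  print('tray',viewer.recognise(n,'tray')[:2])
s=viewer.camera('scene');a=cv2.resize(s[140:290,270:470],None,fx=3.5,fy=3.5,interpolation=2);cv2.imwrite('pics/s8.png',a)"
```

```text
t 36.6 pos [0.5537 0.4162 0.2174] yaw 96.1 w 46.3 gf 0.0 F [-0.2 -0.3  0.1]
 shift [ -2.5  -0.6 117.4] roll -2.3
{'bbox': [162.8, 198.1, 37.3, 18.9], 'p': 0.92}
{'bbox': [167.6, 234.4, 39.2, 21.8], 'p': 0.83}
{'bbox': [225.4, 128.4, 36.4, 18.9], 'p': 0.75}
{'bbox': [282.6, 173.0, 68.1, 27.6], 'p': 0.41}
{'bbox': [427.9, 276.9, 33.4, 40.8], 'p': 0.15}
tray [{'bbox': [284.3, 173.1, 63.3, 23.6], 'p': 0.6}, {'bbox': [217.0, 184.3, 16.0, 19.3], 'p': 0.41}]
```

View pics/s8.png

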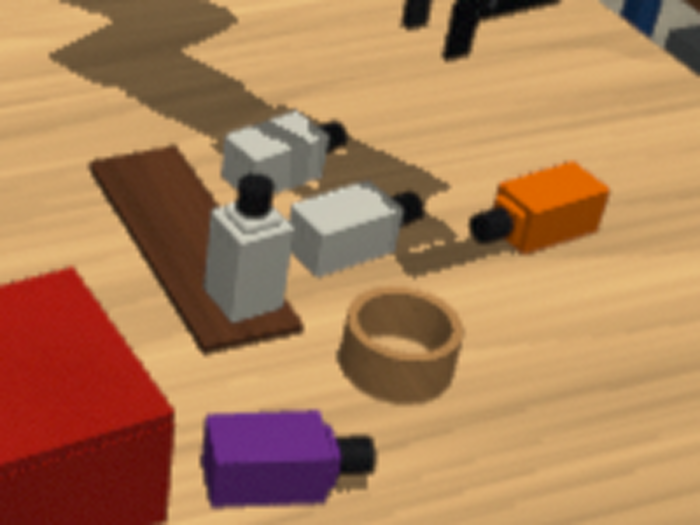

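Scene crop: the two white bottles are mine, at (345,230) with its cap at (408,207) and (265,150) with its cap at (333,135). The orange one at (550,205) and the purple one at (265,455) are look-alikes and stay. I'll descend on the first cap.

```bash
python3 -m creep '[{"translation":[-1,-1,40],"roll":-2.3,"gripper":46},{"translation":[-1,-1,80],"roll":-2.3,"gripper":46},{"translation":[-1,-1,120],"roll":-2.3,"gripper":46},{"translation":[-1,-1,120],"roll":-2.3,"gripper":46},{"translation":[-1,-1,120],"roll":-2.3,"gripper":46}]' >/dev/null
python3 -m creep '[{"translation":[0,0,25],"roll":0,"gripper":46},{"translation":[0,0,50],"roll":0,"gripper":46},{"translation":[0,0,66],"roll":0,"gripper":46},{"translation":[0,0,69],"roll":0,"gripper":46},{"translation":[0,0,69],"roll":0,"gripper":46}]' 
python3 -c "
from meas import *
goal([.553,.4148,.027],98.4)"
```

```text
time: 37.58
position: [0.5568, 0.4114, 0.0336]
tool_rot: [0.656, 0.755, 0.001, 0.001]
ft_force: [0.1, 0.4, -0.1]
grip_width: 0.0461
grip_force: 0.0
t 37.58 pos [0.5568 0.4114 0.0336] yaw 98.0 w 46.1 gf 0.0 F [ 0.1  0.4 -0.1]
 shift [ 3.9 -3.3  6.6] roll -0.4
```

```bash
python3 -m creep '[{"translation":[4,-3,3],"roll":0,"gripper":46},{"translation":[4,-3,6],"roll":0,"gripper":46},{"translation":[4,-3,6],"roll":0,"gripper":46}]' >/dev/null
python3 -m creep '[{"translation":[0,0,0],"roll":0,"gripper":10},{"translation":[0,0,0],"roll":0,"gripper":10},{"translation":[0,0,0],"roll":0,"gripper":10},{"translation":[0,0,0],"roll":0,"gripper":10},{"translation":[0,0,0],"roll":0,"gripper":10}]' 5
python3 -m creep '[{"translation":[0,0,0],"roll":0,"gripper":10},{"translation":[0,0,0],"roll":0,"gripper":10},{"translation":[0,0,0],"roll":0,"gripper":10}]' 5
python3 -c "
from meas import *
goal([.553,.4148,.027],98.4)"
```

```text
time: 38.25
position: [0.552, 0.4151, 0.0258]
tool_rot: [0.655, 0.755, 0.0, 0.0]
ft_force: [-1.0, -0.1, 0.6]
grip_width: 0.0286
grip_force: 5.0
time: 38.5
position: [0.552, 0.4151, 0.0258]
tool_rot: [0.655, 0.755, 0.0, 0.0]
ft_force: [-0.1, -0.1, 2.9]
grip_width: 0.0285
grip_force: 5.0
t 38.5 pos [0.552  0.4151 0.0258] yaw 98.1 w 28.5 gf 5.0 F [-0.1 -0.1  2.9]
 shift [-0.4  1.  -1.2] roll -0.3
```

```bash
python3 -m creep '[{"translation":[-2,0,-9],"roll":0,"gripper":10},{"translation":[-6,0,-18],"roll":0,"gripper":10},{"translation":[-10,0,-27],"roll":0,"gripper":10},{"translation":[-15,0,-35],"roll":0,"gripper":10},{"translation":[-27,0,-50],"roll":0,"gripper":10}]' 
python3 -m creep '[{"translation":[-7,0,-7],"roll":0,"gripper":10},{"translation":[-14,0,-12],"roll":0,"gripper":10},{"translation":[-30,0,-22],"roll":0,"gripper":10},{"translation":[-48,0,-29],"roll":0,"gripper":10},{"translation":[-66,0,-34],"roll":0,"gripper":10}]' 
python3 -m creep '[{"translation":[-10,0,-1],"roll":0,"gripper":10},{"translation":[-19,0,-2],"roll":0,"gripper":10},{"translation":[-28,0,-5],"roll":0,"gripper":10},{"translation":[-36,0,-10],"roll":0,"gripper":10},{"translation":[-36,0,-20],"roll":0,"gripper":10}]' 
python3 -c "
from meas import *
goal([.553,.4148,.027],98.4)
s=viewer.camera('scene');t=viewer.camera('top');a=cv2.resize(s[130:270,290:430],None,fx=3,fy=3,interpolation=2);b=cv2.resize(t[160:280,140:260],None,fx=3.5,fy=3.5,interpolation=2);cv2.imwrite('pics/s9.png',np.hstack([a[:360],b[:360]]))"
```

```text
time: 38.92
position: [0.5549, 0.3883, 0.0756]
tool_rot: [0.655, 0.755, -0.0, -0.0]
ft_force: [0.3, -1.0, -1.5]
grip_width: 0.029
grip_force: 5.0
time: 39.33
position: [0.5651, 0.3214, 0.1104]
tool_rot: [0.655, 0.755, -0.0, 0.0]
ft_force: [0.5, -0.2, -1.3]
grip_width: 0.0287
grip_force: 5.0
time: 39.75
position: [0.5689, 0.2847, 0.1286]
tool_rot: [0.656, 0.755, -0.002, -0.001]
ft_force: [-0.1, -0.4, -2.6]
grip_width: 0.0289
grip_force: 5.0
t 39.75 pos [0.5689 0.2847 0.1286] yaw 98.0 w 28.9 gf 5.0 F [-0.1 -0.4 -2.6]
 shift [131.3   2.9 101.3] roll -0.4
```

View pics/s9.png

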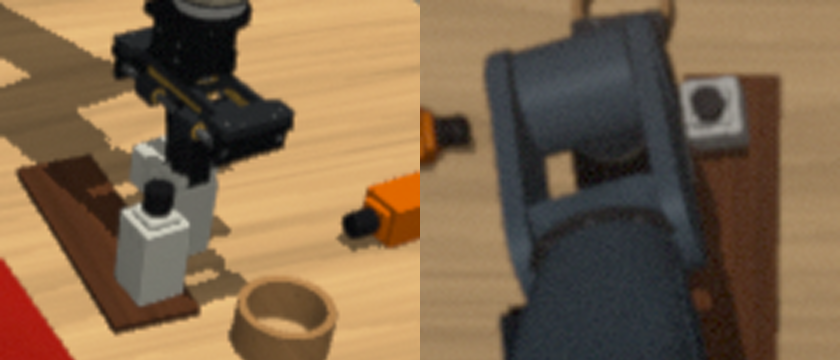

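The bottle hangs upright from the gripper (left crop 190,215), just beside the standing one at (155,255). I'll raise it, shift it away along the lane, then move it over the board.

```bash
python3 -m creep '[{"translation":[0,-8,-5],"roll":0,"gripper":10},{"translation":[0,-20,-12],"roll":0,"gripper":10},{"translation":[0,-32,-20],"roll":0,"gripper":10},{"translation":[0,-42,-20],"roll":0,"gripper":10},{"translation":[0,-42,-20],"roll":0,"gripper":10}]' >/dev/null
python3 -m creep '[{"translation":[-10,0,0],"roll":0,"gripper":10},{"translation":[-25,0,0],"roll":0,"gripper":10},{"translation":[-40,0,0],"roll":0,"gripper":10},{"translation":[-50,0,0],"roll":0,"gripper":10},{"translation":[-53,0,0],"roll":0,"gripper":10}]' >/dev/null
python3 -m creep '[{"translation":[0,0,0],"roll":0,"gripper":10},{"translation":[0,0,0],"roll":0,"gripper":10},{"translation":[0,0,0],"roll":0,"gripper":10},{"translation":[0,0,0],"roll":0,"gripper":10}]' 
python3 -c "
from meas import *
goal([.535,.227,.118],98)"
```

```text
time: 41.02
position: [0.5358, 0.2295, 0.1495]
tool_rot: [0.655, 0.755, 0.0, -0.0]
ft_force: [0.5, 0.4, -2.6]
grip_width: 0.0289
grip_force: 5.0
t 41.02 pos [0.5358 0.2295 0.1495] yaw 98.1 w 28.9 gf 5.0 F [ 0.5  0.4 -2.6]
 shift [-2.3 -1.2 31.5] roll 0.1
```

```bash
python3 -m creep '[{"translation":[-2,0,10],"roll":0,"gripper":10},{"translation":[-2,0,20],"roll":0,"gripper":10},{"translation":[-2,0,26],"roll":0,"gripper":10},{"translation":[-2,0,29],"roll":0,"gripper":10},{"translation":[-2,0,29],"roll":0,"gripper":10}]'
python3 -m creep '[{"translation":[0,0,1],"roll":0,"gripper":10},{"translation":[0,0,2],"roll":0,"gripper":10},{"translation":[0,0,3],"roll":0,"gripper":10},{"translation":[0,0,3],"roll":0,"gripper":10}]'
```

```text
time: 41.43
position: [0.5352, 0.2268, 0.119]
tool_rot: [0.655, 0.755, -0.001, -0.001]
ft_force: [0.3, 0.2, -2.8]
grip_width: 0.0287
grip_force: 5.0
time: 41.77
position: [0.5365, 0.2271, 0.1181]
tool_rot: [0.655, 0.755, 0.0, 0.0]
ft_force: [-0.2, 0.2, -0.2]
grip_width: 0.0293
grip_force: 5.0
```

```bash
python3 -m creep '[{"translation":[0,0,1],"roll":0,"gripper":10},{"translation":[0,0,3],"roll":0,"gripper":10},{"translation":[0,0,3],"roll":0,"gripper":10}]'
python3 -m creep '[{"translation":[0,0,0],"roll":0,"gripper":42},{"translation":[0,0,0],"roll":0,"gripper":42},{"translation":[0,0,0],"roll":0,"gripper":42},{"translation":[0,0,-20],"roll":0,"gripper":42},{"translation":[0,0,-50],"roll":0,"gripper":42}]'
python3 -m creep '[{"translation":[0,0,-40],"roll":-2,"gripper":46},{"translation":[30,-13,-50],"roll":-4,"gripper":46},{"translation":[65,-28,-50],"roll":-4,"gripper":46},{"translation":[95,-42,-50],"roll":-4,"gripper":46},{"translation":[95,-42,-50],"roll":-4,"gripper":46}]'>/dev/null
python3 -m creep '[{"translation":[30,-13,0],"roll":0,"gripper":46},{"translation":[60,-27,0],"roll":0,"gripper":46},{"translation":[90,-36,0],"roll":0,"gripper":46},{"translation":[90,-36,0],"roll":0,"gripper":46},{"translation":[90,-36,0],"roll":0,"gripper":46}]'>/dev/null
python3 -c "
from meas import *
goal([.4278,.4047,.10],102)
s=viewer.camera('scene');t=viewer.camera('top');a=cv2.resize(s[130:270,290:430],None,fx=3,fy=3,interpolation=2);b=cv2.resize(t[160:280,140:260],None,fx=3.5,fy=3.5,interpolation=2);cv2.imwrite('pics/s10.png',np.hstack([a[:360],b[:360]]))"
```

```text
time: 42.02
position: [0.5364, 0.2282, 0.1167]
tool_rot: [0.656, 0.755, 0.001, -0.0]
ft_force: [-2.8, 3.0, 9.8]
grip_width: 0.0289
grip_force: 10.5
time: 42.43
position: [0.5343, 0.2262, 0.1628]
tool_rot: [0.655, 0.755, -0.003, -0.002]
ft_force: [0.9, 0.6, 0.8]
grip_width: 0.0415
grip_force: 0.0
t 43.27 pos [0.4265 0.3963 0.2146] yaw 102.3 w 45.8 gf 0.0 F [0.5 0.1 0.7]
 shift [  8.    3.  114.6] roll 0.3
```

View pics/s10.png

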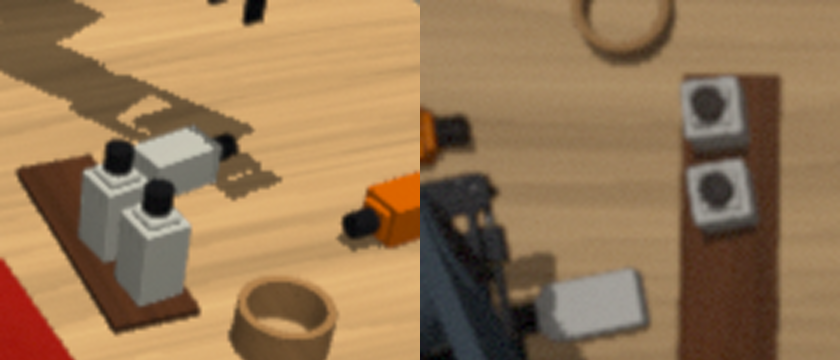

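Bottle one stands on the board (right crop 718,192) below the original standing one at (712,108). Bottle two is next.

```bash
python3 -m creep '[{"translation":[8,3,40],"roll":0,"gripper":46},{"translation":[8,3,80],"roll":0,"gripper":46},{"translation":[8,3,120],"roll":0,"gripper":46},{"translation":[8,3,140],"roll":0,"gripper":46},{"translation":[8,3,140],"roll":0,"gripper":46}]' >/dev/null
python3 -m creep '[{"translation":[0,0,0],"roll":0,"gripper":46},{"translation":[0,0,0],"roll":0,"gripper":46}]' >/dev/null
python3 -c "
from meas import *
goal([.4278,.4047,.026],102)"
```

```text
t 43.95 pos [0.4302 0.4039 0.0759] yaw 102.0 w 46.0 gf 0.0 F [ 0.3  0.5 -0.2]
 shift [ 1.3 -2.3 49.9] roll 0.0
```

```bash
python3 -m creep '[{"translation":[1,-2,20],"roll":0,"gripper":46},{"translation":[1,-2,38],"roll":0,"gripper":46},{"translation":[1,-2,48],"roll":0,"gripper":46},{"translation":[1,-2,49],"roll":0,"gripper":46},{"translation":[1,-2,49],"roll":0,"gripper":46}]' >/dev/null
python3 -m creep '[{"translation":[0,0,0],"roll":0,"gripper":10},{"translation":[0,0,0],"roll":0,"gripper":10},{"translation":[0,0,0],"roll":0,"gripper":10},{"translation":[0,0,0],"roll":0,"gripper":10},{"translation":[0,0,0],"roll":0,"gripper":10}]' 5 >/dev/null
python3 -m creep '[{"translation":[0,0,0],"roll":0,"gripper":10},{"translation":[0,0,0],"roll":0,"gripper":10},{"translation":[0,0,0],"roll":0,"gripper":10}]' 5
python3 -m creep '[{"translation":[-2,0,-9],"roll":0,"gripper":10},{"translation":[-6,0,-18],"roll":0,"gripper":10},{"translation":[-10,0,-27],"roll":0,"gripper":10},{"translation":[-15,0,-35],"roll":0,"gripper":10},{"translation":[-27,0,-50],"roll":0,"gripper":10}]' 
python3 -c "
from meas import *
goal([.4278,.4047,.026],102)"
```

```text
time: 45.03
position: [0.4266, 0.4049, 0.0262]
tool_rot: [0.629, 0.778, 0.001, 0.0]
ft_force: [-0.6, 0.9, 6.1]
grip_width: 0.0286
grip_force: 5.0
time: 45.45
position: [0.4314, 0.378, 0.0757]
tool_rot: [0.628, 0.778, -0.0, -0.0]
ft_force: [0.9, -1.0, -1.6]
grip_width: 0.0286
grip_force: 5.0
t 45.45 pos [0.4314 0.378  0.0757] yaw 102.1 w 28.6 gf 5.0 F [ 0.9 -1.  -1.6]
 shift [26.8  2.2 49.7] roll 0.1
```

```bash
python3 -m creep '[{"translation":[-7,0,-7],"roll":0,"gripper":10},{"translation":[-14,0,-12],"roll":0,"gripper":10},{"translation":[-30,0,-22],"roll":0,"gripper":10},{"translation":[-48,0,-29],"roll":0,"gripper":10},{"translation":[-66,0,-34],"roll":0,"gripper":10}]' >/dev/null
python3 -m creep '[{"translation":[-10,0,-1],"roll":0,"gripper":10},{"translation":[-19,0,-2],"roll":0,"gripper":10},{"translation":[-28,0,-5],"roll":0,"gripper":10},{"translation":[-36,0,-15],"roll":0,"gripper":10},{"translation":[-36,0,-40],"roll":0,"gripper":10}]' >/dev/null
python3 -m creep '[{"translation":[0,0,0],"roll":0,"gripper":10},{"translation":[0,0,0],"roll":0,"gripper":10},{"translation":[0,0,0],"roll":0,"gripper":10}]'
python3 -c "
from meas import *
goal([.445,.227,.150],102)"
```

```text
time: 46.53
position: [0.4528, 0.2781, 0.149]
tool_rot: [0.629, 0.778, -0.0, -0.0]
ft_force: [0.6, 0.5, -2.7]
grip_width: 0.0286
grip_force: 5.0
t 46.53 pos [0.4528 0.2781 0.149 ] yaw 102.1 w 28.6 gf 5.0 F [ 0.6  0.5 -2.7]
 shift [-48.3 -18.3  -1. ] roll 0.1
```

```bash
python3 -m creep '[{"translation":[-10,-4,0],"roll":0,"gripper":10},{"translation":[-22,-8,0],"roll":0,"gripper":10},{"translation":[-35,-13,0],"roll":0,"gripper":10},{"translation":[-45,-17,0],"roll":0,"gripper":10},{"translation":[-48,-18,0],"roll":0,"gripper":10}]' >/dev/null
python3 -m creep '[{"translation":[0,0,0],"roll":0,"gripper":10},{"translation":[0,0,0],"roll":0,"gripper":10},{"translation":[0,0,10],"roll":0,"gripper":10},{"translation":[0,0,20],"roll":0,"gripper":10},{"translation":[0,0,28],"roll":0,"gripper":10}]' >/dev/null
python3 -m creep '[{"translation":[0,0,1],"roll":0,"gripper":10},{"translation":[0,0,2],"roll":0,"gripper":10},{"translation":[0,0,3],"roll":0,"gripper":10},{"translation":[0,0,3],"roll":0,"gripper":10}]'
python3 -c "
from meas import *
goal([.445,.227,.117],102)"
```

```text
time: 47.7
position: [0.4459, 0.2278, 0.1185]
tool_rot: [0.629, 0.778, 0.0, 0.0]
ft_force: [-0.1, -0.2, -1.3]
grip_width: 0.0287
grip_force: 5.0
t 47.7 pos [0.4459 0.2278 0.1185] yaw 102.1 w 28.7 gf 5.0 F [-0.1 -0.2 -1.3]
 shift [-0.6 -1.   1.5] roll 0.1
```

Contact is starting. I'll press lightly to seat it, release, back off, and take a final look.

```bash
python3 -m creep '[{"translation":[0,0,2],"roll":0,"gripper":10},{"translation":[0,0,4],"roll":0,"gripper":10},{"translation":[0,0,4],"roll":0,"gripper":10}]'
python3 -m creep '[{"translation":[0,0,0],"roll":0,"gripper":42},{"translation":[0,0,0],"roll":0,"gripper":42},{"translation":[0,0,0],"roll":0,"gripper":42},{"translation":[0,0,-20],"roll":0,"gripper":42},{"translation":[0,0,-50],"roll":0,"gripper":42}]' >/dev/null
python3 -m creep '[{"translation":[0,0,-40],"roll":0,"gripper":46},{"translation":[-35,0,-60],"roll":0,"gripper":46},{"translation":[-70,0,-60],"roll":0,"gripper":46},{"translation":[-105,0,-60],"roll":0,"gripper":46},{"translation":[-140,0,-60],"roll":0,"gripper":46}]'>/dev/null
python3 -m creep '[{"translation":[-30,0,0],"roll":0,"gripper":46},{"translation":[-60,0,0],"roll":0,"gripper":46},{"translation":[-80,0,0],"roll":0,"gripper":46},{"translation":[-80,0,0],"roll":0,"gripper":46},{"translation":[-80,0,0],"roll":0,"gripper":46}]'>/dev/null
python3 -c "
from meas import *
goal(None)
s=viewer.camera('scene');t=viewer.camera('top');a=cv2.resize(s[150:330,180:380],None,fx=2,fy=2,interpolation=2);b=cv2.resize(t[110:290,180:380],None,fx=2,fy=2,interpolation=2);cv2.imwrite('pics/s11.png',np.hstack([a,b]))"
```

```text
time: 47.95
position: [0.4466, 0.2278, 0.1164]
tool_rot: [0.629, 0.778, 0.001, 0.001]
ft_force: [-2.3, -1.9, 10.2]
grip_width: 0.0287
grip_force: 10.0
t 49.2 pos [0.4922 0.0117 0.225 ] yaw 101.9 w 46.1 gf 0.0 F [-0.9  0.2 -0. ]
```

View pics/s11.png

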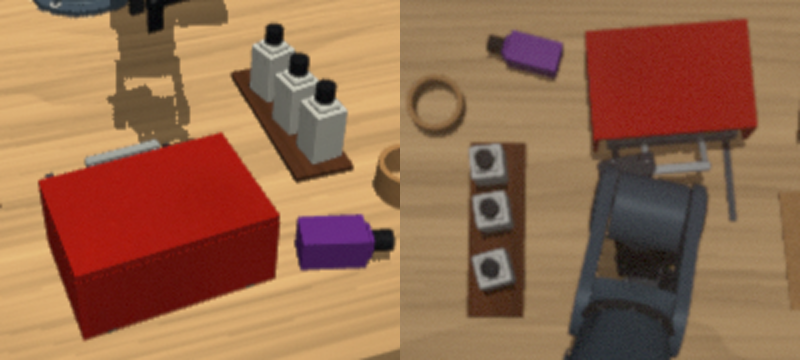

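The final view shows three upright bottles on the board (right crop 487,160; 490,211; 491,270), the tray home at (665,165) and the bystanders in place. I'm handing in.

```bash
python3 -c "
from rig import hand_in
print(hand_in())"
```

```text
the job is handed in; nothing more can be done
None
```

Job handed in, no verdict returned: all four loose plugs plus the one stock plug are in their own pockets with the tray pushed home, both fallen bottles stand upright on the lane beside the original, and nothing touched the bin, ring or carton.

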